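# Pack the mini-gym case and pin its hold-down arm

### The arm

A 6-joint arm with a two-finger parallel gripper is mounted at the origin on the work surface. World frame = base frame: x ahead of the robot, y to its left, z up, the work surface at z = 0. Lengths are in m, angles in rad, forces in N, time in s.
With the tool pointing down it reaches from about 0.375 to 0.75 m from the base axis. Payload 9 kg.
Tool frame: the origin (TCP) lies at the very end of the fingers, on their centre line; the grasp point (between the pads) lies 19 mm behind it; z points along the fingers, y is the direction in which the jaws open and shut (so a half turn about z gives the same grasp; the last joint's range is limited). The gripper opens to 85 mm and grips with 20 to 120 N. Pads are 22 mm wide; open, the fingers measure 114 mm over their backs; the gripper's body (76 mm by 85 mm) begins 54 mm behind the grasp point. The pads swing forward as they close: fully open they stand 13 mm farther back than shut.
Start: joints at [-1.498, 0.104, 0.097, 1.564, 0, 1.353], TCP at [0.172, -0.575, 0.211] pointing down, gripper open.
Joint ranges: [-2.99, 2.99], [-0.84, 1.86], [-1.1, 1.16], [-1.84, 2.11], [-1.51, 1.56], [-3.14, 3.14]. Speed limits (rad/s): [2.22, 2.22, 2.57, 3.14, 3.14, 3.14].

### API

Orientations are given as a rotation vector (axis times angle).
In Python, from cell import arm gives the robot as it stands.
- The arm moves only by the tool arm_command, never from a script. Its arguments are lists of equal length, an entry for each row: "xyz": the shift along the world's x, y, z in mm, a list of three; "rot": the turn, a rotation vector about the world's x, y, z in rad, a list of three. In form: {"xyz": [[tx, ty, tz], ...], "rot": [[ax, ay, az], ...]}. A call has 1 to 20 rows; each row is the pose to reach, as a shift and turn from the pose commanded when the call began; what a row does not reach only later rows make up. A row lasts 1/10 s, in which the tool goes at most 50 mm and 8.59 degrees, less where a joint would pass 70% of its speed; a pose out of reach is approached as far as the arm can. A call with a gripper value outside its range is refused whole. "gripper" is the finger opening in mm, from 0 to 85.4, set as the call begins (left out, the last holds). The fingers move at their own pace and stop on an object; "newtons" is the grip in N (left out, the last holds). Time passes only in rows, so rows that repeat a pose let the fingers close. It gives the time, the measured TCP pose, the force and the opening at its end, in the units of the state.
- arm.get_state(): the state, without advancing time (a new reading comes with each control period).
- arm.grab_frame(name): name is "scene" or "top" or "wrist"; returns the picture (480x640x3 uint8, blue, green, red); there is no depth.
- arm.camera_params(name): a dict with "fx", "fy", "cx", "cy" (pixels), "world_from_camera" (4x4, takes a point from camera to world coordinates). Camera axes: x right, y down, z forward; pixel columns grow to the right and rows downward; lengths in m; the calibration is good to about 2 mm. A picture is of the moment at which its call begins: read the wrist's pose just before it. camera_params takes no time and is no camera call; for the wrist camera it gives the pose at the moment of the call.
- arm.finish_job(): hands the job in, once; it reports no verdict.
Trained networks look in the newest picture that a camera, given by its name, has taken for a name from the list of things; names that differ only in an ending like _2 or _b are one class to them, and where a whole thing is asked for, a point or a joint stands for the part that bears it (a point fixed in the world has none). Each returns a list of dicts, best first, with "conf" (0 to 1); they miss things now and then, are a little off and sometimes report something else, mostly with a low value. They report only what shows in the picture. A call takes as long as a camera call.
- arm.boxes_of(label, camera): "extent" ([left, top, right, bottom] in pixels, round what is visible of it).
- arm.regions_of(label, camera): "mask" (480x640 bool, what is visible of it) and "extent" ([left, top, right, bottom] in pixels, round what is visible of it).
The state is a dict: "clock": time; "joint_positions": joint angles; "joint_velocities": joint speeds; "joint_efforts": joint torques, N m; "tool_pos": TCP position; "tcp_rot": TCP orientation; "contact_force": force on the tool from outside, world axes, zero at the start; "wrist_torque": the same for the moment, N m; "grip_width": finger opening in m.
Only numpy, scipy, OpenCV 4.12 (cv2) and the standard library are available. Lean on these libraries where they do the work, as an engineer would, in place of code of your own. Each camera call takes 0.05 s, during which the arm holds its last target.

### The job

Pack the workout kit: press every piece that lies in the grey tray (chrome dumbbells, white grip ring, blue timer, whichever are there) into its own cutout in the black case insert until it sits level and fully home. Then take the red-knobbed locking pin from its stand, with it turn the orange sprung hold-down arm clockwise until it lies straight across the middle of the case, and while holding it there drop the pin fully into the lock hole, so that the arm stays held back by the pin. Do not knock over the glass tumbler.

Things in the scene. Friction and masses are not known exactly. Their poses are not given: they have to be found in the camera images.
- case: fixed black case insert, plate 190 (x) by 270 (y) by 30 mm high, grey arm housing 85 by 145 mm, 48 mm high, on its +y side. Origin: centre of the plate's underside. Cutouts 12 mm deep, yellow floors, each with 2 orange sprung cheeks that bite 1.5 mm into the item: laid in, it stays 4 to 7 mm proud; pushed down with 10 to 20 N it goes home and is held by friction
- slot_dumbbell1 (a point): where a dumbbell's centre lies when fully home (40 mm above the case's underside); the dumbbell lies along the case's y axis. Cutout: two pockets, 42 mm wide; 2 mm play at each end of the dumbbell. A cheek at each end: both ends must be pressed home. Axes parallel to the case's
- slot_dumbbell2 (a point): the same, for a second dumbbell; the dumbbells may go either way round into either of the two
- slot_ring (a point): where the grip ring's centre lies when fully home (33 mm above the underside). Round cutout, diameter 64 mm, cheeks on its -x and +x sides: press both sides home
- slot_timer (a point): where the timer's centre lies when fully home (33 mm above the underside). Cutout 78 mm along the case's x by 50 mm along its y, cheeks at its -x and +x ends; the timer may go in either way round
- hub (a point): upright axis of the hold-down arm, beside the insert on its +y side, 70 mm above the case's underside (mid-thickness of the arm). Axes as the case's. The arm: a bar 16 mm wide, 12 mm thick, underside 64 mm above the case's underside; long end 190 mm from the hub, tail 85 mm on the opposite side; a wheel of 30 mm radius at the hub
- hold_arm (a joint): angle of the orange hold-down arm (rad): 0 at its rest stop, growing clockwise from above, end stop 1.45. Angle of the long end in the case's frame, counter-clockwise from x: -0.371 - joint; of the tail: 2.771 - joint. At 1.2 the long end points along the case's -y, across the case. A spring turns it back to 0 (0.08 N m at 0, 0.18 at 1.2: about 2.5 N at the tail)
- lock_hole (a point): centre of the mouth of the lock hole, upright, in the top of the housing, 48 mm above the case's underside; diameter 15 mm, 32 mm deep, 70 mm from the hub axis. When the pin pushes the tail round from its -x side and stands in this hole, the tail rests against it and the joint reads about 1.2
- pin_stand: fixed grey block 36 by 36 mm, 34 mm high, beside the case's -y side, with an upright hole of 14 mm diameter, 26 mm deep, in which the pin stands at the start
- pin: the locking pin as a whole, loose, 80 g, 90 mm long; its origin is the tip of its shaft, z runs up to the knob
- pin_knob (a point): centre of the pin's red knob (upright cylinder, diameter 24 mm, 24 mm high), 78 mm above the tip. Below the knob a steel shaft, diameter 12 mm, 66 mm long, with a tapered tip
- pin_tip (a point): centre of the pin's lower end; z runs up along the pin. 32 mm below the lock hole's mouth when fully in
- tray: fixed grey tray 250 (x) by 300 (y) mm, floor 3 mm thick, rim 10 mm high; origin at the centre of its underside. The kit lies in it
- dumbbell1_center (a point): centre of a chrome mini dumbbell, about 500 g, lying along its y axis: 110 mm long, two hexagonal heads 44 mm across flats (lying on a flat, centre 22 mm up), 30 mm long each, joined by a handle of 18 mm diameter and 50 mm free length. May be absent
- dumbbell2_center (a point): a second, identical dumbbell. May be absent
- grip_ring_center (a point): centre of a white grip ring lying flat: outer diameter 60 mm, hole 36 mm, 30 mm high, 120 g. May be absent
- timer_center (a point): centre of a blue interval timer, a block 74 (its x) by 46 (its y) by 30 mm (its z), with a dark blank screen on top, 150 g. May be absent
- tumbler_center (a point): centre of an empty glass tumbler, diameter 68 mm, 110 mm high, standing beyond the gap between tray and case. Leave it standing

How it is judged:
By the outcome, as a careful person would: the job done as asked, in the order asked, and still so for the second after the job is handed in, with the robot touching nothing.
Of dumbbell1, dumbbell2, grip_ring, timer only 3 to 4 are there at a start; the rules pass over those that are not, and their reading is None.
At some moment in a run one of dumbbell1, dumbbell2, grip_ring, timer may be knocked a few centimetres aside while the robot is not near it.
It also fails if it takes over 210 s, if anything falls off the work surface, if the arm or the gripper's body presses on something with over 40 N, if the wrist force passes 120 N, or if a joint passes its speed limit or range.

## Working session

There is one attempt and no reset: what is moved stays moved. The work goes in short steps, Python scripts to look and compute and a tool call to move; the robot and the scene stay as the last step left them, time stands still between calls to the robot, and variables do not carry over. Pictures are saved under pics/ and viewed, and the job is handed in when it is done.

Besides the shell and the picture viewer there is one more tool, called after "Call:" in YAML: its name, and indented under it one key for each argument. arm_command: Moves the arm, as the interface text tells. Its arguments: {"type":"object","properties":{"xyz":{"type":"array","items":{"type":"array","items":{"type":"number"}}},"rot":{"type":"array","items":{"type":"array","items":{"type":"number"}}},"gripper":{"type":"number"},"newtons":{"type":"number"}},"required":["xyz","rot"]}

```bash
ls; mkdir -p pics
python3 - <<'E'
from cell import arm
import cv2
s=arm.get_state();print(s)
for n in("scene","top","wrist"):
    f=arm.grab_frame(n);cv2.imwrite(f"pics/a_{n}.png",f);p=arm.camera_params(n);print(n,p)
E
```

```text
pics
{'clock': 0.0, 'joint_positions': array([-1.49770379e+00,  1.04679903e-01,  9.64811502e-02,  1.56391347e+00,
       -2.53109188e-05,  1.35310166e+00]), 'joint_velocities': array([ 8.69340809e-04, -8.23439455e-04,  1.16317357e-03, -2.32919369e-05,
        6.20658656e-04, -5.83982686e-04]), 'joint_efforts': array([ 5.02720959e-04, -5.56933093e+01,  5.03647864e+01,  1.67931255e-02,
       -3.37124975e-04,  7.60165904e-06]), 'tool_pos': array([ 0.17200111, -0.57444195,  0.21044025]), 'tcp_rot': array([-3.10714514e+00, -4.54969489e-01, -1.09616700e-04]), 'contact_force': array([ 0.05574321,  0.93969407, -1.41045597]), 'wrist_torque': array([0.03150457, 0.08448757, 0.04573525]), 'grip_width': 0.0853706489459165}
scene {'fx': 608.8900366713254, 'fy': 608.8900366713254, 'cx': 320.64915302618044, 'cy': 233.92048586777108, 'world_from_camera': array([[ 0.31704177,  0.51364742, -0.79727714,  1.54547234],
       [ 0.94825362, -0.18701912,  0.25659098, -0.28741235],
       [-0.01730878, -0.83737099, -0.54636089,  0.73211982],
       [ 0.        ,  0.        ,  0.        ,  1.        ]])}
top {'fx': 544.6194589423267, 'fy': 544.6194589423267, 'cx': 318.0358445872965, 'cy': 241.9309187831528, 'world_from_camera': array([[-1.66270789e-02, -9.81060136e-01,  1.92988473e-01,
         3.97720999e-01],
       [-9.99861385e-01,  1.64816157e-02, -2.35930189e-03,
         3.08726765e-02],
       [-8.66144800e-04, -1.93000950e-01, -9.81198187e-01,
         1.08034387e+00],
       [ 0.00000000e+00,  0.00000000e+00,  0.00000000e+00,
         1.00000000e+00]])}
wrist {'fx': 382.9208113325985, 'fy': 382.9208113325985, 'cx': 315.257315904582, 'cy': 234.81644970199903, 'world_from_camera': array([[ 0.28682432, -0.91912583, -0.27007316,  0.24036093],
       [-0.95798007, -0.27591006, -0.07840805, -0.55292246],
       [-0.00244904,  0.28121404, -0.95964195,  0.37326142],
       [ 0.        ,  0.        ,  0.        ,  1.        ]])}
```

View pics/a_scene.png

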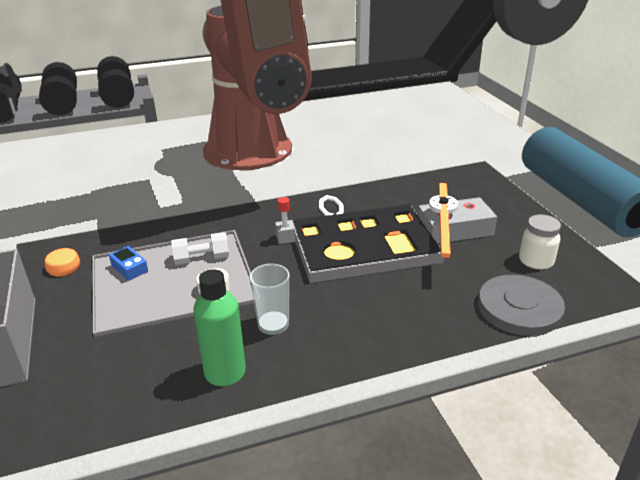

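View pics/a_top.png

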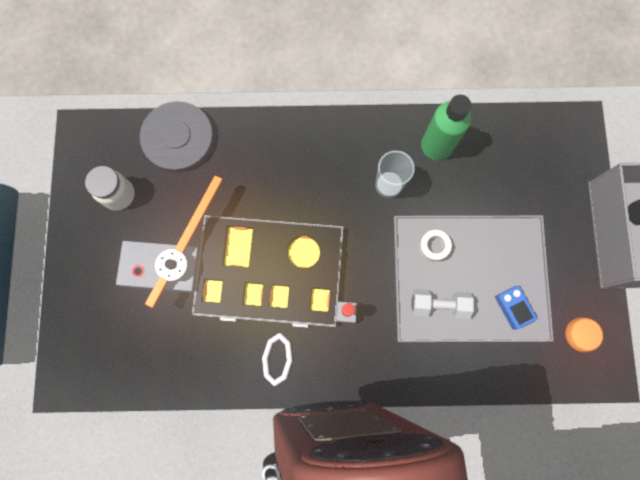

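View pics/a_wrist.png

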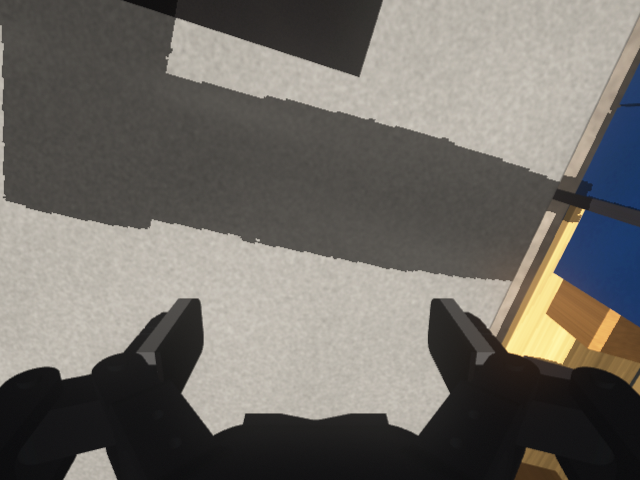

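```bash
cat > h.py <<'E'
import numpy as np, cv2
from cell import arm
def ray(px,P):
    T=P["world_from_camera"]; d=T[:3,:3]@np.array([(px[0]-P["cx"])/P["fx"],(px[1]-P["cy"])/P["fy"],1.0]); return T[:3,3],d
def at(px,z,P):
    o,d=ray(px,P); return o+d*(z-o[2])/d[2]
def proj(p,P):
    T=P["world_from_camera"]; c=T[:3,:3].T@(np.asarray(p,float)-T[:3,3]); return np.array([P["fx"]*c[0]/c[2]+P["cx"],P["fy"]*c[1]/c[2]+P["cy"]])
def snap(n,f):
    s=arm.get_state();P=arm.camera_params(n);im=arm.grab_frame(n);cv2.imwrite(f"pics/{f}.png",im);return im,P
E
python3 - <<'E'
from h import *
im,P=snap("top","b_top")
for l in ["case","pin_stand","pin","pin_knob","tray","dumbbell1_center","grip_ring_center","timer_center","tumbler_center","hold_arm","lock_hole","slot_ring","slot_timer","slot_dumbbell1","hub"]:
    try: r=arm.regions_of(l,"top")
    except Exception as e: print(l,e); continue
    for q in r[:4]:
        m=q["mask"].astype(np.uint8); M=cv2.moments(m,True)
        if M["m00"]<3: continue
        c=(M["m10"]/M["m00"],M["m01"]/M["m00"])
        cn=max(cv2.findContours(m,0,2)[0],key=cv2.contourArea)
        print(l,round(q["conf"],2),q["extent"],np.round(c,1),[np.round(v,1) for v in cv2.minAreaRect(cn)], "z0",np.round(at(c,0.03,P),3))
E
```

```text
case 0.61 [119.9, 176.0, 345.1, 323.3] [243.8 267.8] [array([234.5, 249.9]), array([223.9, 140.4]), np.float64(9.5)] z0 [0.555 0.174 0.03 ]
case 0.31 [147.1, 174.7, 223.5, 310.7] [180.7 247.5] [array([186.9, 242.9]), array([ 31.9, 144.6]), np.float64(35.5)] z0 [0.598 0.298 0.03 ]
pin_stand 0.46 [337.3, 303.3, 353.8, 321.6] [343.6 314.1] [array([345.5, 311.5]), array([17., 17.]), np.float64(90.0)] z0 [ 0.463 -0.018  0.03 ]
pin 0.27 [497.6, 287.0, 539.0, 328.5] [515.9 306.9] [array([515.9, 306.9]), array([41.7, 28.3]), np.float64(61.4)] z0 [ 0.471 -0.349  0.03 ]
tray 0.55 [395.8, 214.1, 554.1, 341.9] [472.5 275.6] [array([473.5, 278. ]), array([126.2, 157.4]), np.float64(89.2)] z0 [ 0.533 -0.27   0.03 ]
dumbbell1_center 0.62 [411.1, 290.7, 473.8, 316.6] [442.4 303.4] [array([442.4, 303.4]), array([61.4, 26.1]), np.float64(3.6)] z0 [ 0.48  -0.209  0.03 ]
grip_ring_center 0.82 [418.7, 228.6, 452.9, 262.7] [435.3 245. ] [array([435., 245.]), array([30., 32.]), np.float64(90.0)] z0 [ 0.594 -0.202  0.03 ]
timer_center 0.96 [495.4, 284.8, 534.2, 330.5] [515.3 306.4] [array([515.5, 306.6]), a
[... 1403 characters left out ...]
 174.5, 342.0, 327.1] [243.6 267.5] [array([233.9, 249.7]), array([224.2, 140.7]), np.float64(8.9)] z0 [0.556 0.174 0.03 ]
slot_dumbbell1 0.69 [118.8, 175.9, 344.3, 329.3] [243.9 267.8] [array([234. , 249.9]), array([223.3, 140.2]), np.float64(9.5)] z0 [0.555 0.173 0.03 ]
slot_dumbbell1 0.65 [413.8, 290.0, 474.3, 318.3] [443.4 303.3] [array([442.7, 303.3]), array([60.8, 25.7]), np.float64(3.4)] z0 [ 0.48  -0.211  0.03 ]
hub 0.83 [121.4, 177.7, 345.3, 326.5] [243.9 267.7] [array([234.4, 250.5]), array([225. , 139.9]), np.float64(10.6)] z0 [0.556 0.174 0.03 ]
hub 0.47 [337.3, 303.5, 354.8, 322.2] [345.  314.2] [array([346., 312.]), array([20., 18.]), np.float64(90.0)] z0 [ 0.462 -0.021  0.03 ]
```

Call:
arm_command:
  xyz:
    - [408,724,90]
    - [408,724,90]
    - [408,724,90]
    - [408,724,90]
    - [408,724,90]
    - [408,724,90]
    - [408,724,90]
    - [408,724,90]
    - [408,724,90]
    - [408,724,90]
    - [408,724,90]
    - [408,724,90]
    - [408,724,90]
    - [408,724,90]
    - [408,724,90]
    - [408,724,90]
    - [408,724,90]
    - [408,724,90]
    - [408,724,90]
    - [408,724,90]
  rot:
    - [0,0,0.14]
    - [0,0,0.28]
    - [0,0,0.42]
    - [0,0,0.56]
    - [0,0,0.7]
    - [0,0,0.84]
    - [0,0,0.98]
    - [0,0,1.12]
    - [0,0,1.26]
    - [0,0,1.4]
    - [0,0,1.54]
    - [0,0,1.68]
    - [0,0,1.82]
    - [0,0,1.96]
    - [0,0,2.1]
    - [0,0,2.24]
    - [0,0,2.38]
    - [0,0,2.52]
    - [0,0,2.66]
    - [0,0,2.78]

```text
clock: 2.95
tool_pos: [0.5801, 0.1496, 0.301]
tcp_rot: [-0.101, -3.14, 0.0]
contact_force: [-0.7, 0.7, -0.5]
grip_width: 0.0854
```

Run:
```python
from h import *
im,P=snap("wrist","c_wrist")
print(arm.get_state()["clock"])
```

```text
3.0
```

View pics/c_wrist.png

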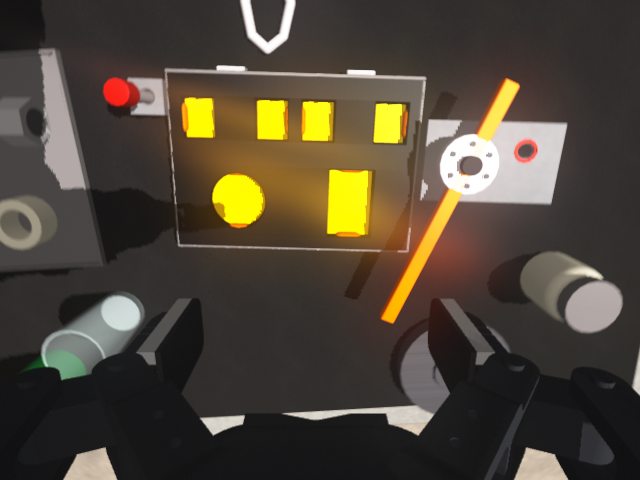

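Run:
```python
from h import *
P=arm.camera_params("wrist");im=cv2.imread("pics/c_wrist.png")
c=im[50:265,150:440]; cv2.imwrite("pics/c1.png",cv2.resize(c,None,fx=2.75,fy=2.75,interpolation=cv2.INTER_CUBIC))
for p in [(165,69),(425,77),(408,251),(179,245)]: print(np.round(at(p,.03,P),4))
h=cv2.cvtColor(im,cv2.COLOR_BGR2HSV)
y=cv2.inRange(h,(22,150,150),(38,255,255))
n,l,st,ce=cv2.connectedComponentsWithStats(y)
for i in range(1,n):
    if st[i,4]>100: print(st[i],np.round(ce[i],1),np.round(at(ce[i],.018,P),4))
```

```text
[0.4452 0.0015 0.03  ]
[0.4688 0.2736 0.03  ]
[0.6615 0.2575 0.03  ]
[ 0.638  -0.0143  0.03  ]
[478  80  41  61 821] [498.1 109.9] [0.5063 0.3585 0.018 ]
[ 185   98   30   40 1030] [199.8 117.2] [0.4949 0.0276 0.018 ]
[ 257  100   31   40 1109] [270.7 119.4] [0.5018 0.1061 0.018 ]
[ 302  101   32   40 1137] [318.  120.8] [0.5063 0.1587 0.018 ]
[ 373  103   33   41 1103] [387.9 122.9] [0.5131 0.2365 0.018 ]
[ 327  169   45   66 2593] [348.4 201.2] [0.5994 0.1894 0.018 ]
[ 212  174   53   50 2081] [238.  198.9] [0.589  0.0595 0.018 ]
[ 390  190   71  127 1356] [424.7 249.4] [0.6648 0.2808 0.018 ]
```

View pics/c1.png

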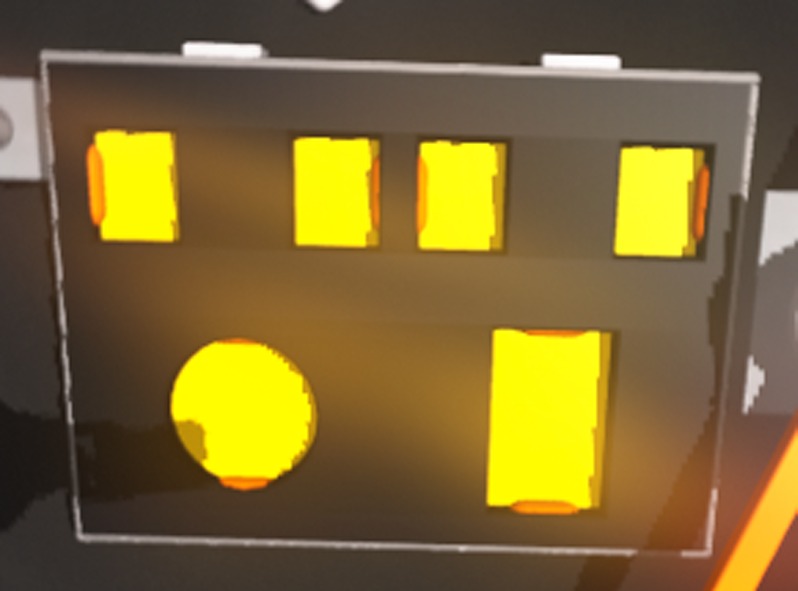

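Run:
```python
from h import *
P=arm.camera_params("top");im=cv2.imread("pics/a_top.png")
c=im[165:335,110:365]; cv2.imwrite("pics/c2.png",cv2.resize(c,None,fx=3,fy=3,interpolation=cv2.INTER_CUBIC))
h=cv2.cvtColor(im,cv2.COLOR_BGR2HSV)
y=cv2.inRange(h,(22,150,150),(38,255,255))
n,l,st,ce=cv2.connectedComponentsWithStats(y)
for i in range(1,n):
    if st[i,4]>50: print(st[i],np.round(ce[i],1),np.round(at(ce[i],.018,P),4))
```

```text
(no output)
```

View pics/c2.png

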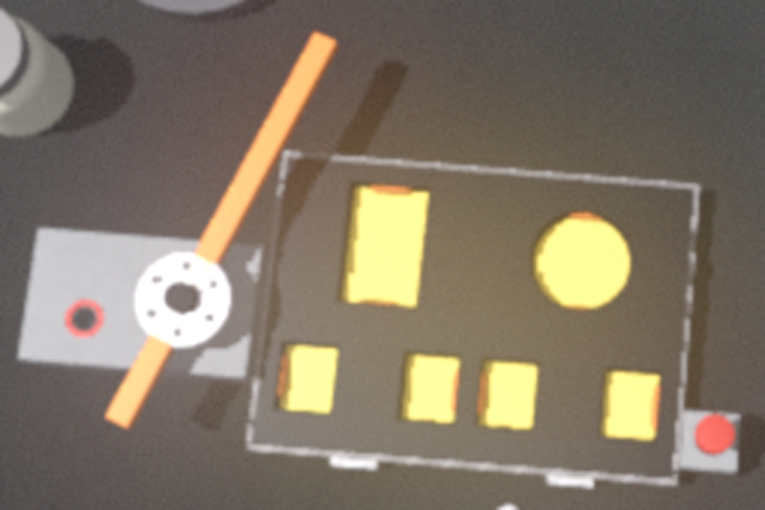

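Run:
```python
from h import *
from scipy.optimize import least_squares
cor=np.array([[-.095,-.135],[-.095,.135],[.095,.135],[.095,-.135]])
P=arm.camera_params
D={"wrist":[(165,69),(425,77),(408,251),(179,245)],"top":[(335.7,325.7),(193.3,314.3),(205,216),(342.3,227)]}
def W(q,pts,z):
    c,s=np.cos(q[2]),np.sin(q[2]); return np.c_[q[0]+c*pts[:,0]-s*pts[:,1],q[1]+s*pts[:,0]+c*pts[:,1],np.full(len(pts),z)]
for n,d in D.items():
    f=lambda q:(np.array([proj(p,P(n)) for p in W(q,cor,.03)])-d).ravel()
    r=least_squares(f,[.55,.13,-.085]);print(n,np.round(r.x,4),np.round(r.fun,1))
    q=r.x
    if n=="wrist":
        im=cv2.imread("pics/c_wrist.png"); lo,hi=(10,120,120),(38,255,255)
    else:
        im=cv2.imread("pics/a_top.png"); lo,hi=(8,90,140),(38,255,255)
    y=cv2.inRange(cv2.cvtColor(im,cv2.COLOR_BGR2HSV),lo,hi)
    k,l,st,ce=cv2.connectedComponentsWithStats(y)
    for i in range(1,k):
        if st[i,4]>150:
            c,s=np.cos(q[2]),np.sin(q[2]); out=[]
            w=at(ce[i],.03 if 0 else .021,P(n)); d=w[:2]-q[:2]
            print(st[i],np.round(w,4),np.round([c*d[0]+s*d[1],-s*d[0]+c*d[1]],4))
# hub / lock hole
for n,hub,lh in [("wrist",(470,165),(526,151)),("top",(110+182/3,165+297/3),(110+84/3,165+318/3))]:
    print(n,at(hub,.076,P(n)),at(lh,.048,P(n)))
```

```text
wrist [ 0.5528  0.1296 -0.0851] [ 1.8  1.5 -1.4  1.  -1.3 -1.9  0.8 -1.7]
[ 477   78   43   63 1081] [0.5044 0.3572 0.021 ] [-0.0675  0.2227]
[  181    97   239   160 20297] [0.5602 0.1325 0.021 ] [0.0071 0.0036]
[ 373  103   35   41 1276] [0.5132 0.2379 0.021 ] [-0.0486  0.1046]
[ 381  189   81  135 2385] [0.6726 0.2735 0.021 ] [0.1072 0.1536]
top [ 0.5503  0.1246 -0.0952] [-1.  -1.1  0.8 -0.8  0.9  1.4 -0.7  0.8]
[176 175  47  78 867] [0.6682 0.267  0.021 ] [0.1039 0.1529]
[ 224  226   30   42 1054] [0.5993 0.1861 0.021 ] [0.0429 0.0658]
[288 235  33  34 846] [0.5862 0.0568 0.021 ] [ 0.0421 -0.0641]
[145 278  22  30 305] [0.5102 0.3465 0.021 ] [-0.0611  0.217 ]
[202 280  21  23 196] [0.5135 0.2386 0.021 ] [-0.0474  0.11  ]
[244 282  20  25 422] [0.505  0.1556 0.021 ] [-0.048   0.0265]
[269 285  21  24 448] [0.4999 0.1061 0.021 ] [-0.0484 -0.0233]
[310 288  21  24 431] [0.4916 0.0264 0.021 ] [-0.0491 -0.1034]
[ 565  317   39   35 1073] [ 0.4173 -0.4781  0.021 ] [-0.0751 -0.6126]
wrist [0.55785903 0.30781955 0.076     ] [0.55006201 0.37754924 0.048     ]
top [0.55793612 0.30396558 0.076     ] [0.54990511 0.37357292 0.048     ]
```

Call:
arm_command:
  xyz:
    - [40,-22,-50]
    - [40,-22,-100]
    - [40,-22,-150]
    - [40,-22,-200]
    - [40,-22,-210]
    - [40,-22,-210]
    - [40,-22,-210]
  rot:
    - [0,0,-0.02]
    - [0,0,-0.02]
    - [0,0,-0.02]
    - [0,0,-0.02]
    - [0,0,-0.02]
    - [0,0,-0.02]
    - [0,0,-0.02]

```text
clock: 3.7
tool_pos: [0.6203, 0.1271, 0.0923]
tcp_rot: [0.145, 3.138, 0.0]
contact_force: [0.6, 0.2, 0.5]
grip_width: 0.0855
```

Run:
```python
from h import *
im,P=snap("wrist","d_wrist")
s=arm.get_state();print(s["tool_pos"],s["tcp_rot"],proj(s["tool_pos"],P))
np.save("dP.npy",P,allow_pickle=True)
cv2.imwrite("pics/d1.png",cv2.resize(im[0:330,40:500],None,fx=1.7,fy=1.7,interpolation=cv2.INTER_CUBIC))
```

```text
[0.62122842 0.12712041 0.09356756] [1.44167861e-01 3.13547334e+00 3.44447544e-04] [312.17167112 288.23656798]
```

View pics/d_wrist.png

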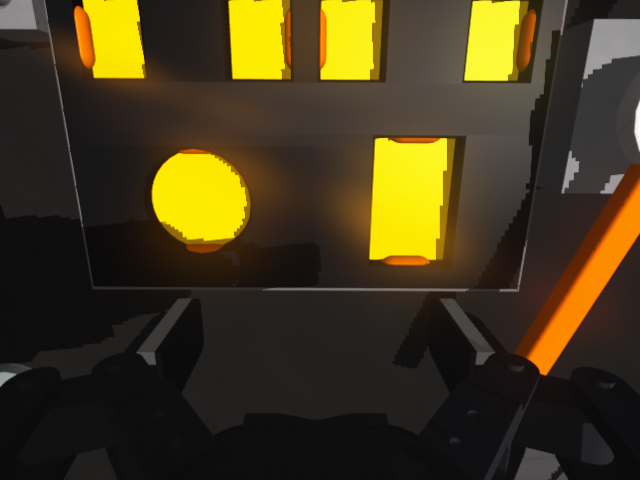

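View pics/d1.png

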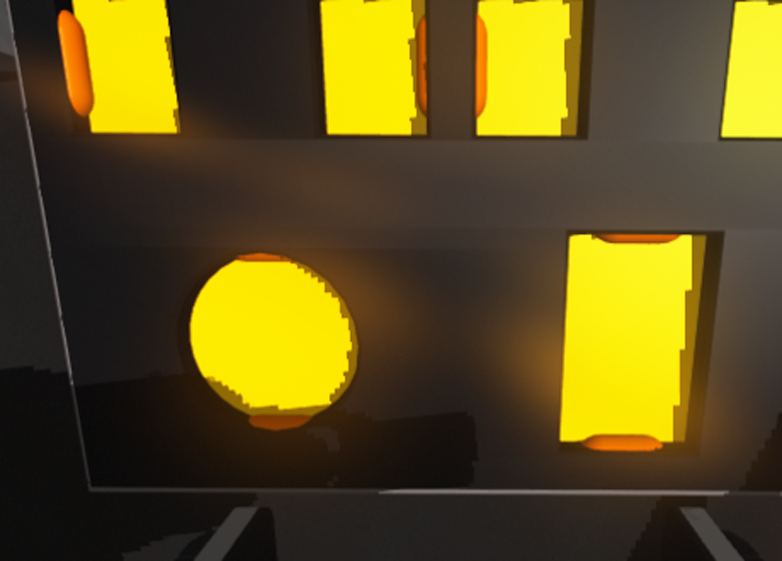

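Run:
```python
from h import *
P=np.load("dP.npy",allow_pickle=True).item()
A=lambda p,z=.03:at(p,z,P)[:2]
L,R,T,B=[(147.5,200),(250.6,200),(198,149),(203,253)][0:4]
print("ring L/R/T/B",*[np.round(A(p),4) for p in (L,R,T,B)])
t=[(374,137),(464.7,137),(452,266),(369,264.5)]
q=np.array([A(p) for p in t]);print("timer",np.round(q,4).tolist(),q.mean(0),np.linalg.norm(q[0]-q[1]),np.linalg.norm(q[0]-q[3]))
for nm,p in [("plate BL",(93,289)),("plate BR",(519,291))]: print(nm,A(p))
print("len",np.linalg.norm(A((93,289))-A((519,291))))
# dumbbell pockets: lower-edge corners
for p in [(146,79),(229,82),(292,82),(320,82),(386,82),(464,82)]: print(p,np.round(A(p),4))
```

```text
ring L/R/T/B [0.5838 0.0317] [0.5894 0.0929] [0.5572 0.0669] [0.6198 0.0589]
timer [[0.5598, 0.1679], [0.5646, 0.2193], [0.6427, 0.2127], [0.6369, 0.161]] [0.60096858 0.19021895] 0.051667211092979205 0.0773693035981114
plate BL [ 0.6372317  -0.01515997]
plate BR [0.66377155 0.25552989]
len 0.2719878033834593
(146, 79) [0.5176 0.0453]
(229, 82) [0.5233 0.0902]
(292, 82) [0.5265 0.1246]
(320, 82) [0.5279 0.1398]
(386, 82) [0.5312 0.1759]
(464, 82) [0.5351 0.2184]
```

Call:
arm_command:
  xyz:
    - [0,0,50]
    - [0,-30,85]
    - [0,-80,107]
    - [0,-130,107]
    - [0,-180,107]
    - [0,-230,107]
    - [0,-280,107]
    - [0,-330,107]
    - [0,-380,107]
    - [0,-397,107]
    - [0,-397,107]
    - [0,-397,107]
    - [0,-397,107]
  rot:
    - [0,0,0]
    - [0,0,0]
    - [0,0,0]
    - [0,0,0]
    - [0,0,0]
    - [0,0,0]
    - [0,0,0]
    - [0,0,0]
    - [0,0,0]
    - [0,0,0]
    - [0,0,0]
    - [0,0,0]
    - [0,0,0]

```text
clock: 5.05
tool_pos: [0.6207, -0.2689, 0.1998]
tcp_rot: [0.141, 3.137, -0.001]
contact_force: [-0.3, -0.2, -0.2]
grip_width: 0.0853
```

Run:
```python
from h import *
im,P=snap("wrist","e_wrist")
s=arm.get_state();print(s["clock"],s["tool_pos"],s["tcp_rot"])
np.save("eP.npy",P,allow_pickle=True)
for l,z in [("dumbbell1_center",.03),("grip_ring_center",.033),("timer_center",.033)]:
    for q in arm.regions_of(l,"wrist")[:2]:
        m=q["mask"].astype(np.uint8);M=cv2.moments(m,True)
        if M["m00"]<5: continue
        c=(M["m10"]/M["m00"],M["m01"]/M["m00"]);cn=max(cv2.findContours(m,0,2)[0],key=cv2.contourArea)
        r=cv2.minAreaRect(cn);b=cv2.boxPoints(r)
        print(l,round(q["conf"],2),np.round(c,1),np.round(at(c,z,P),4),"box",np.round([at(p,z,P)[:2] for p in b],4).tolist())
```

```text
5.1 [ 0.62064587 -0.26862329  0.19950922] [ 1.40335832e-01  3.13705195e+00 -8.06979884e-04]
dumbbell1_center 0.98 [382.3  29.5] [ 0.4845 -0.2024  0.03  ] box [[0.459, -0.2591], [0.4693, -0.1438], [0.5141, -0.1431], [0.5033, -0.2634]]
grip_ring_center 0.88 [390.3 172.5] [ 0.5959 -0.2006  0.033 ] box [[0.5936, -0.2442], [0.5544, -0.2027], [0.5971, -0.1596], [0.6393, -0.2009]]
grip_ring_center 0.19 [616.  119.7] [ 0.5693 -0.0139  0.033 ] box [[0.4858, -0.0532], [0.4899, -0.0067], [0.6402, 0.015], [0.6354, -0.0381]]
timer_center 0.74 [197.6  39.9] [ 0.4795 -0.3467  0.033 ] box [[0.45, -0.3847], [0.4329, -0.3424], [0.5007, -0.308], [0.5204, -0.3523]]
timer_center 0.28 [615.7 119.8] [ 0.5694 -0.0141  0.033 ] box [[0.4851, -0.0533], [0.4893, -0.0068], [0.6402, 0.015], [0.6354, -0.0381]]
```

View pics/e_wrist.png

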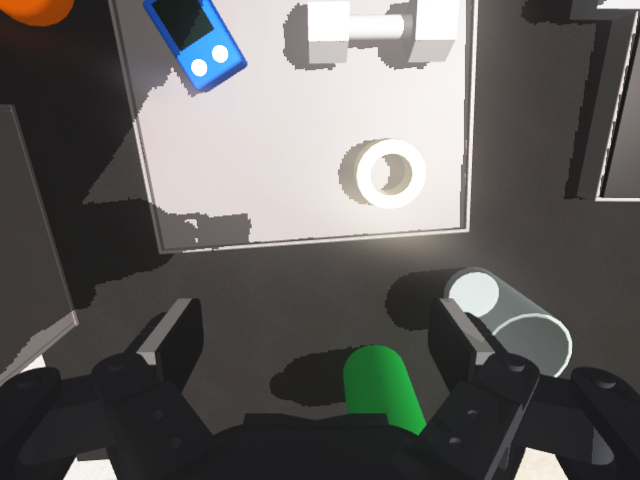

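Call:
arm_command:
  xyz:
    - [-15,35,0]
    - [-25,67,-20]
    - [-25,67,-60]
    - [-25,67,-100]
    - [-25,67,-140]
    - [-25,67,-165]
    - [-25,67,-175]
    - [-25,67,-183]
    - [-25,67,-183]
  rot:
    - [0,0,0]
    - [0,0,0]
    - [0,0,0]
    - [0,0,0]
    - [0,0,0]
    - [0,0,0]
    - [0,0,0]
    - [0,0,0]
    - [0,0,0]

```text
clock: 6.15
tool_pos: [0.5953, -0.2028, 0.0155]
tcp_rot: [0.142, 3.138, -0.0]
contact_force: [-0.5, -0.3, -0.3]
grip_width: 0.0857
```

Run:
```python
from h import *
im,P=snap("wrist","f_wrist")
s=arm.get_state();print(s["clock"],s["tool_pos"],s["contact_force"])
```

```text
6.2 [ 0.59570905 -0.2030897   0.01638606] [-0.10418604 -0.50999552  0.99035902]
```

View pics/f_wrist.png

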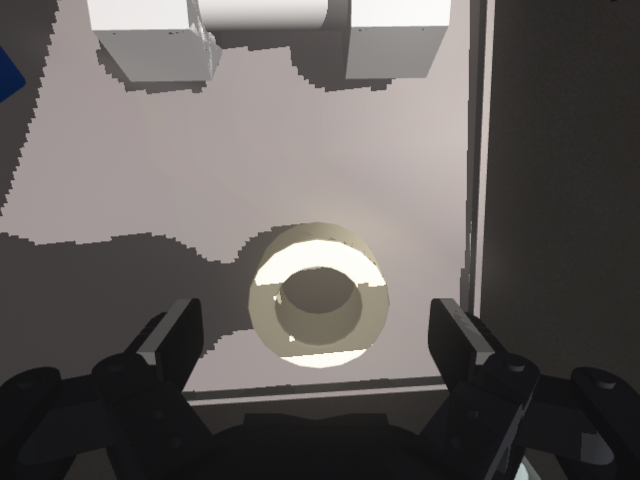

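Run:
```python
from h import *
P=arm.camera_params("wrist");s=arm.get_state()
for p in [(319,238),(319,367),(249,302),(389,302)]: print(np.round(at(p,.033,P)-s["tool_pos"],4))
```

```text
[-0.0273  0.0055  0.0166]
[0.032  0.0003 0.0166]
[-0.0021 -0.0261  0.0166]
[0.0032 0.0322 0.0166]
```

Call:
arm_command:
  xyz:
    - [0,0,0]
    - [0,0,0]
    - [0,0,0]
    - [0,0,0]
    - [0,0,0]
    - [0,0,0]
    - [0,0,0]
    - [0,0,0]
  rot:
    - [0,0,0]
    - [0,0,0]
    - [0,0,0]
    - [0,0,0]
    - [0,0,0]
    - [0,0,0]
    - [0,0,0]
    - [0,0,0]
  gripper: 50
  newtons: 40

```text
clock: 7.0
tool_pos: [0.595, -0.2028, 0.0152]
tcp_rot: [-0.143, -3.138, -0.0]
contact_force: [-0.8, -0.1, -0.6]
grip_width: 0.0496
```

Run:
```python
from h import *
im,P=snap("wrist","g_wrist")
s=arm.get_state();print(s["clock"],s["tool_pos"],s["contact_force"],s["grip_width"])
```

```text
7.05 [ 0.59499552 -0.20281272  0.01517944] [-0.61970416 -0.51053441 -0.36330514] 0.05002073731177664
```

View pics/g_wrist.png

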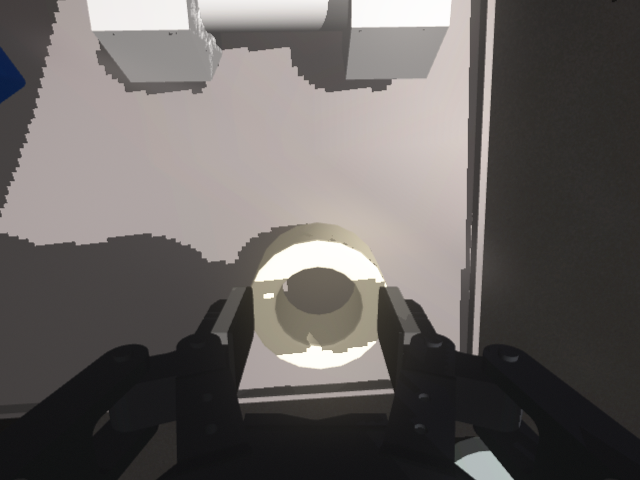

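Call:
arm_command:
  xyz:
    - [0,0,0]
    - [0,0,0]
    - [0,0,0]
    - [0,0,0]
    - [0,0,0]
    - [0,0,0]
  rot:
    - [0,0,0]
    - [0,0,0]
    - [0,0,0]
    - [0,0,0]
    - [0,0,0]
    - [0,0,0]
  gripper: 20
  newtons: 40

```text
clock: 7.65
tool_pos: [0.595, -0.2029, 0.0152]
tcp_rot: [0.143, 3.138, 0.0]
contact_force: [-0.5, -0.5, 0.1]
grip_width: 0.0201
```

Run:
```python
from h import *
im,P=snap("wrist","h_wrist")
s=arm.get_state();print(s["clock"],s["tool_pos"],s["contact_force"],s["grip_width"])
```

```text
7.7 [ 0.59507644 -0.20284309  0.01527882] [ 0.48769724 -0.08248754  0.24004306] 0.019899393376346927
```

View pics/h_wrist.png

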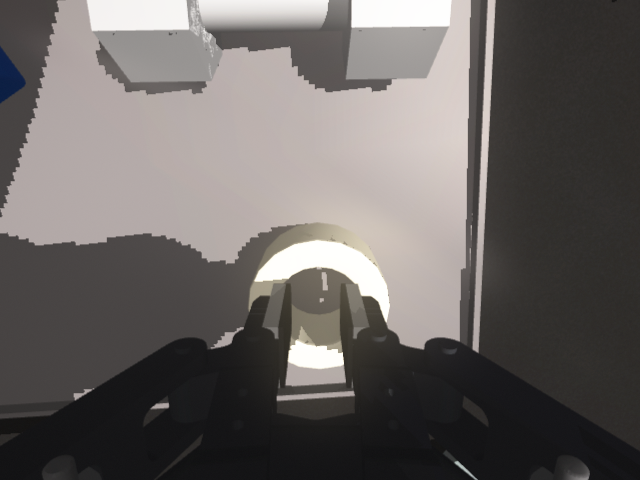

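Call:
arm_command:
  xyz:
    - [0,0,0]
    - [0,0,0]
    - [0,0,0]
    - [0,0,0]
    - [0,0,0]
    - [0,0,0]
    - [0,0,0]
    - [2,2,-5]
    - [2,2,-10]
    - [2,2,-10]
    - [2,2,-10]
  rot:
    - [0,0,0]
    - [0,0,0]
    - [0,0,0]
    - [0,0,0]
    - [0,0,0]
    - [0,0,0]
    - [0,0,0]
    - [0,0,0]
    - [0,0,0]
    - [0,0,0]
    - [0,0,0]
  gripper: 85

```text
clock: 8.8
tool_pos: [0.5968, -0.2007, 0.0048]
tcp_rot: [-0.142, -3.138, -0.001]
contact_force: [-0.8, -0.2, -0.5]
grip_width: 0.0853
```

Run:
```python
from h import *
im,P=snap("wrist","i_wrist");im2,_=snap("scene","i_scene")
s=arm.get_state();print(s["clock"],s["tool_pos"],s["contact_force"],s["grip_width"],P["world_from_camera"][:3,3])
a=cv2.resize(im2[150:420,60:380],None,fx=1.6,fy=1.6)
cv2.imwrite("pics/i2.png",a)
```

```text
8.9 [ 0.59708139 -0.20091995  0.00528457] [-0.54028649  0.11553909 -0.10742993] 0.08499422260513306 [ 0.52584409 -0.1929346   0.16748304]
```

View pics/i_wrist.png

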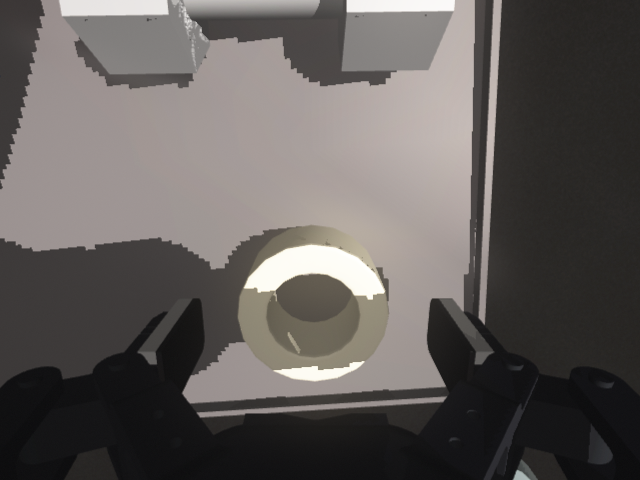

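View pics/i2.png

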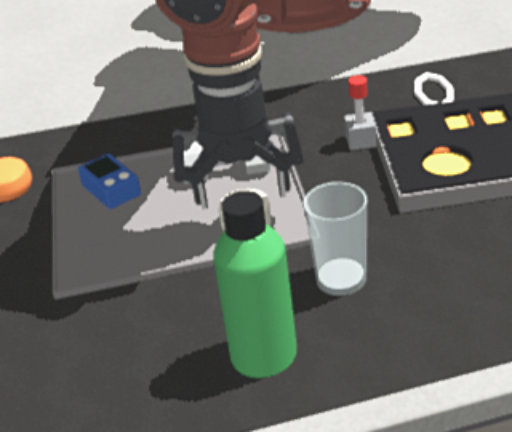

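Run:
```python
from h import *
P=arm.camera_params("scene")
for c in [(203,207),(293,194)]:
    px=(60+c[0]/1.6,150+c[1]/1.6);o,d=ray(px,P)
    t=(.597-o[0])/d[0];print(px,o+d*t)
print(proj([.597,-.245,.018],P),proj([.597,-.157,.018],P),proj([.597,-.245,.045],P))
im=cv2.imread("pics/i_scene.png");cv2.imwrite("pics/i3.png",cv2.resize(im[210:310,140:290],None,fx=5,fy=5,interpolation=cv2.INTER_CUBIC))
```

```text
(186.875, 279.375) [ 0.597      -0.24815324  0.03950563]
(243.125, 271.25) [ 0.597      -0.1410585   0.03149589]
[190.09586828 288.04652128] [235.6598471 278.5170705] [188.16111258 276.69595044]
```

View pics/i3.png

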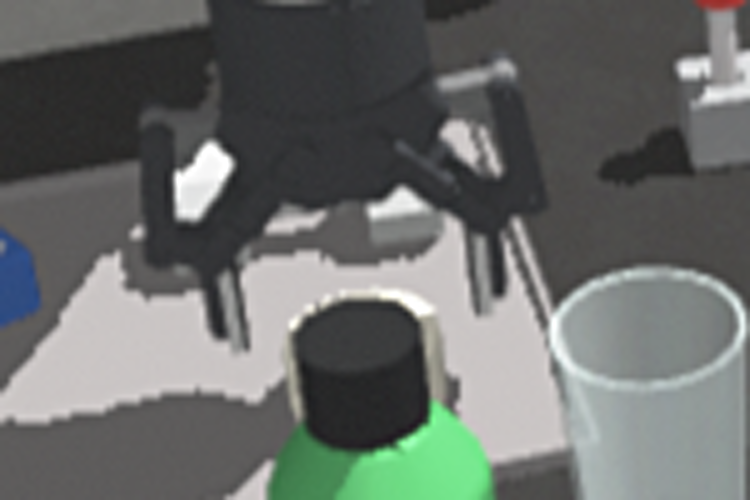

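Call:
arm_command:
  xyz:
    - [0,0,-4]
    - [0,0,-8]
    - [0,0,-11]
    - [0,0,-11]
  rot:
    - [0,0,0]
    - [0,0,0]
    - [0,0,0]
    - [0,0,0]

```text
clock: 9.3
tool_pos: [0.5966, -0.2006, -0.0066]
tcp_rot: [-0.143, -3.137, -0.001]
contact_force: [0.6, -0.2, -1.3]
grip_width: 0.0849
```

Call:
arm_command:
  xyz:
    - [0,0,0]
    - [0,0,0]
    - [0,0,0]
    - [0,0,0]
    - [0,0,0]
    - [0,0,0]
    - [0,0,0]
  rot:
    - [0,0,0]
    - [0,0,0]
    - [0,0,0]
    - [0,0,0]
    - [0,0,0]
    - [0,0,0]
    - [0,0,0]
  gripper: 50
  newtons: 40

```text
clock: 10.0
tool_pos: [0.5974, -0.201, -0.005]
tcp_rot: [0.142, 3.138, -0.0]
contact_force: [-1.3, 0.2, 5.1]
grip_width: 0.059
```

Run:
```python
from h import *
im,P=snap("wrist","j_wrist");im2,_=snap("scene","j_scene")
s=arm.get_state();print(s["clock"],s["tool_pos"],s["contact_force"],s["grip_width"])
a=np.hstack([cv2.resize(im,(426,320)),cv2.resize(im2[210:310,140:260],(374,320))])
cv2.imwrite("pics/j2.png",a)
```

```text
10.1 [ 0.59740638 -0.20099222 -0.00498684] [-2.07168766  1.36569404  5.85770169] 0.05878962779859384
```

View pics/j2.png

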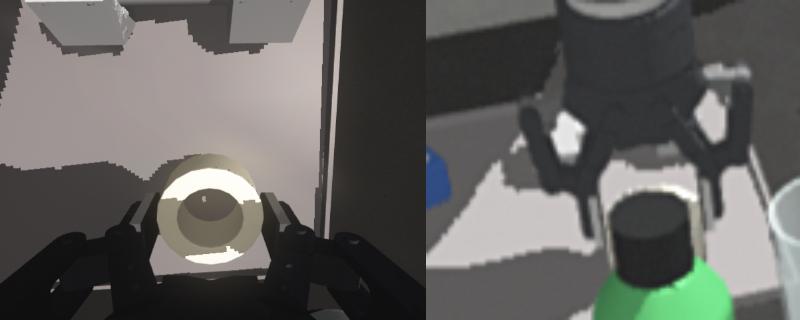

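Call:
arm_command:
  xyz:
    - [0,0,10]
    - [0,0,40]
    - [0,0,80]
    - [0,0,120]
    - [0,0,120]
    - [0,0,120]
  rot:
    - [0,0,0]
    - [0,0,0]
    - [0,0,0]
    - [0,0,0]
    - [0,0,0]
    - [0,0,0]

```text
clock: 10.7
tool_pos: [0.5978, -0.2013, 0.1156]
tcp_rot: [0.142, 3.136, -0.002]
contact_force: [0.2, 0.3, -0.6]
grip_width: 0.0586
```

Run:
```python
from h import *
im,P=snap("wrist","k_wrist");im2,_=snap("scene","k_scene")
s=arm.get_state();print(s["clock"],s["tool_pos"],s["contact_force"],s["grip_width"])
a=np.hstack([cv2.resize(im,(426,320)),cv2.resize(im2[140:300,140:320],(374,320))])
cv2.imwrite("pics/k2.png",a)
```

```text
10.8 [ 0.5963406  -0.2004661   0.11289567] [-0.09668094  0.80951435 -1.92819126] 0.058774088170757084
```

View pics/k2.png

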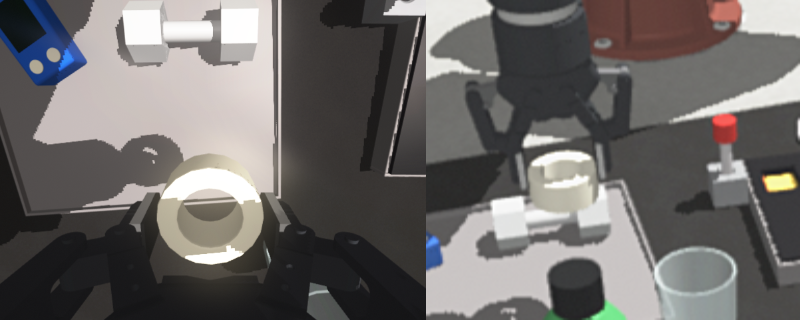

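View pics/k_wrist.png

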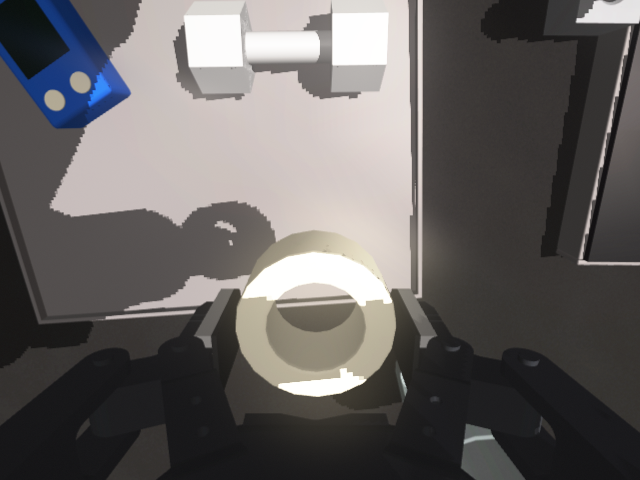

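Run:
```python
from h import *
P=arm.camera_params("wrist");s=arm.get_state();t=s["tool_pos"];print(t)
for p in [(316,251),(316,396),(236,320),(396,320)]: print(np.round(at(p,t[2]+.038,P)-t,4))
```

```text
[ 0.5963406  -0.2004661   0.11289567]
[-0.029   0.0043  0.038 ]
[ 0.0298 -0.001   0.038 ]
[-0.0054 -0.0269  0.038 ]
[-0.0001  0.0309  0.038 ]
```

Call:
arm_command:
  xyz:
    - [-8,50,0]
    - [-8,100,0]
    - [-8,150,0]
    - [-8,200,0]
    - [-8,240,0]
    - [-8,260,0]
    - [-8,260,-20]
    - [-8,260,-45]
    - [-8,260,-65]
    - [-8,260,-70]
    - [-8,260,-70]
    - [-8,260,-70]
  rot:
    - [0,0,0]
    - [0,0,0]
    - [0,0,0]
    - [0,0,0]
    - [0,0,0]
    - [0,0,0]
    - [0,0,0]
    - [0,0,0]
    - [0,0,0]
    - [0,0,0]
    - [0,0,0]
    - [0,0,0]

```text
clock: 12.0
tool_pos: [0.5893, 0.0591, 0.0448]
tcp_rot: [0.143, 3.138, 0.0]
contact_force: [-0.6, 0.6, -0.9]
grip_width: 0.0588
```

Run:
```python
from h import *
im,P=snap("wrist","l_wrist")
s=arm.get_state();t=s["tool_pos"];print(s["clock"],t,s["tcp_rot"],s["contact_force"],s["grip_width"])
for p in [(374,137)]: pass
```

```text
12.05 [0.58966791 0.05900033 0.04528156] [ 1.42754242e-01  3.13702641e+00 -4.32969586e-05] [ 0.02912141  0.17681158 -1.41501711] 0.058627396275194095
```

View pics/l_wrist.png

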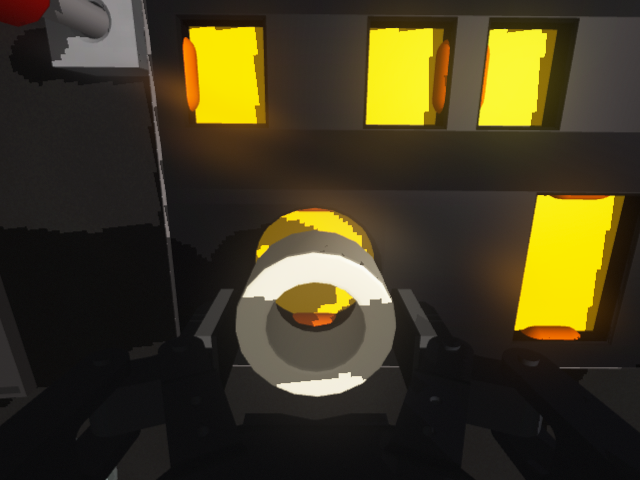

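Run:
```python
from h import *
P=arm.camera_params("wrist");t=arm.get_state()["tool_pos"]
A=lambda p:at(p,.03,P)
print("slot top edge rel tcp",A((316,207))-t,"L/R",A((256,250))-t,A((375,250))-t)
print("pocket corners")
for n,p in dict(p1TL=(181,16),p1BL=(189,126),p1BR=(267,124),p1TR=(264,18),p2BL=(365,128),p2BR=(447,128),p2TR=(456,17),p2TL=(367,17),p3BL=(478,128),p3TL=(487,18),p3BR=(561,130),tTL=(530,195),tBL=(514,340),tBR=(605,340)).items(): print(n,np.round(A(p)[:2],4))
```

```text
slot top edge rel tcp [-0.03307189  0.00489553 -0.01528156] L/R [-0.01436004 -0.02628252 -0.01528156] [-0.00905489  0.031725   -0.01528156]
pocket corners
p1TL [0.4711 0.0155]
p1BL [0.5147 0.0107]
p1BR [0.517  0.0455]
p1TR [0.4749 0.0496]
p2BL [0.5227 0.089 ]
p2BR [0.526  0.1255]
p2TR [0.4818 0.129 ]
p2TL [0.4784 0.0922]
p3BL [0.5273 0.1393]
p3TL [0.4833 0.1418]
p3BR [0.5315 0.1764]
tTL [0.56   0.1645]
tBL [0.6372 0.1613]
tBR [0.6416 0.209 ]
```

Call:
arm_command:
  xyz:
    - [-1,0,-10]
    - [-1,0,-20]
    - [-1,0,-24]
    - [-1,0,-26]
    - [-1,0,-28]
    - [-1,0,-28]
  rot:
    - [0,0,0]
    - [0,0,0]
    - [0,0,0]
    - [0,0,0]
    - [0,0,0]
    - [0,0,0]

```text
clock: 12.65
tool_pos: [0.588, 0.0591, 0.0161]
tcp_rot: [-0.143, -3.138, -0.0]
contact_force: [-0.6, 0.6, -0.6]
grip_width: 0.0586
```

Call:
arm_command:
  xyz:
    - [0,0,-1]
    - [0,0,-2]
    - [0,0,-3]
    - [0,0,-3]
  rot:
    - [0,0,0]
    - [0,0,0]
    - [0,0,0]
    - [0,0,0]

```text
clock: 13.05
tool_pos: [0.5881, 0.0592, 0.0134]
tcp_rot: [0.143, 3.138, 0.0]
contact_force: [-2.8, -0.4, 2.6]
grip_width: 0.0589
```

Contact begins. Continue with small steps while gripping.

Call:
arm_command:
  xyz:
    - [0,0,-1]
    - [0,0,-2]
    - [0,0,-2]
  rot:
    - [0,0,0]
    - [0,0,0]
    - [0,0,0]

```text
clock: 13.35
tool_pos: [0.5882, 0.0592, 0.0112]
tcp_rot: [0.143, 3.138, 0.0]
contact_force: [-1.1, 1.1, 1.5]
grip_width: 0.0588
```

Run:
```python
from h import *
im,P=snap("wrist","m_wrist")
s=arm.get_state();t=s["tool_pos"];print(s["clock"],t,s["contact_force"],s["grip_width"])
```

```text
13.4 [0.58817025 0.05915691 0.01118048] [-1.3654162   0.72487463  2.45256811] 0.05912025562549438
```

View pics/m_wrist.png

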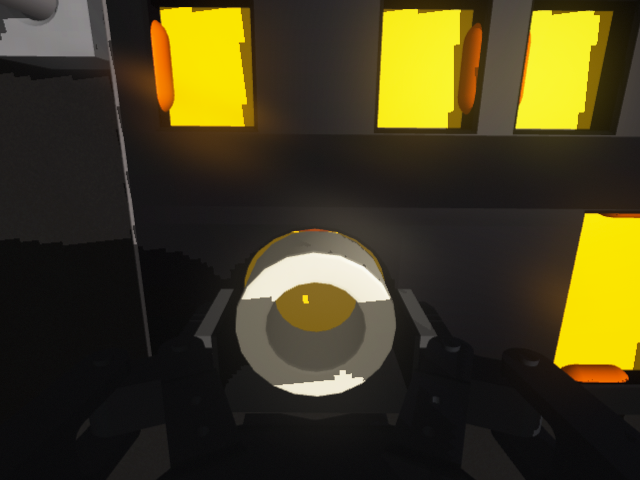

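Call:
arm_command:
  xyz:
    - [0,0,-1]
    - [0,0,-2]
    - [0,0,-3]
    - [0,0,-3]
  rot:
    - [0,0,0]
    - [0,0,0]
    - [0,0,0]
    - [0,0,0]

```text
clock: 13.8
tool_pos: [0.5883, 0.0591, 0.0099]
tcp_rot: [0.142, 3.138, -0.0]
contact_force: [-9.0, -0.2, 16.5]
grip_width: 0.0586
```

Call:
arm_command:
  xyz:
    - [0,0,2]
    - [0,0,2]
    - [0,0,2]
    - [0,0,2]
    - [0,0,2]
    - [0,0,20]
    - [0,0,60]
    - [0,0,80]
    - [0,0,80]
  rot:
    - [0,0,0]
    - [0,0,0]
    - [0,0,0]
    - [0,0,0]
    - [0,0,0]
    - [0,0,0]
    - [0,0,0]
    - [0,0,0]
    - [0,0,0]
  gripper: 80

```text
clock: 14.7
tool_pos: [0.5903, 0.0589, 0.092]
tcp_rot: [0.142, 3.133, -0.001]
contact_force: [0.3, 1.3, -0.5]
grip_width: 0.0802
```

Call:
arm_command:
  xyz:
    - [22,-2,0]
    - [22,-2,0]
    - [22,-2,0]
    - [22,-2,0]
    - [22,-2,0]
    - [22,-2,0]
    - [22,-2,0]
    - [22,-2,0]
    - [22,-2,-15]
  rot:
    - [0,0,0]
    - [0,0,0]
    - [0,0,0]
    - [0,0,0]
    - [0,0,0]
    - [0,0,0]
    - [0,0,0]
    - [0,0,0]
    - [0,0,0]
  gripper: 0

```text
clock: 15.6
tool_pos: [0.6116, 0.057, 0.0749]
tcp_rot: [0.142, 3.135, -0.0]
contact_force: [0.6, 0.0, 0.3]
grip_width: 0.0
```

Run:
```python
from h import *
im,P=snap("wrist","n_wrist");im2,_=snap("scene","n_scene")
s=arm.get_state();t=s["tool_pos"];print(s["clock"],t,s["contact_force"],s["grip_width"])
a=np.hstack([cv2.resize(im,(426,320)),cv2.resize(im2[140:300,280:460],(374,320))])
cv2.imwrite("pics/n2.png",a)
```

```text
15.7 [0.60860216 0.05733512 0.0705228 ] [-0.27293016  0.59176325 -1.71719179] -0.00010241498799163435
```

View pics/n2.png

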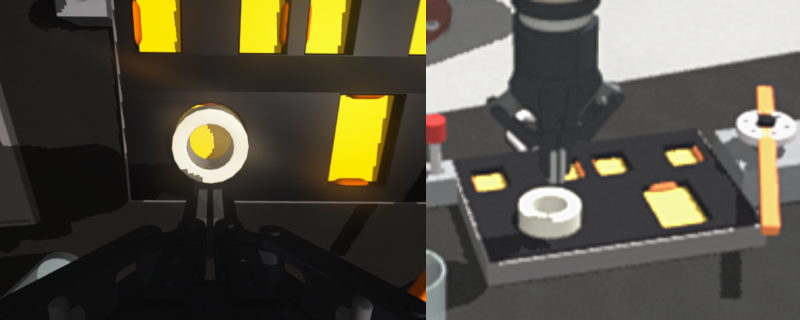

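Call:
arm_command:
  xyz:
    - [0,0,-15]
    - [0,0,-28]
    - [0,0,-32]
    - [0,0,-34]
    - [0,0,-34]
  rot:
    - [0,0,0]
    - [0,0,0]
    - [0,0,0]
    - [0,0,0]
    - [0,0,0]

```text
clock: 16.2
tool_pos: [0.6099, 0.0572, 0.039]
tcp_rot: [-0.143, -3.138, -0.0]
contact_force: [-0.1, -0.7, -0.7]
grip_width: -0.0004
```

Call:
arm_command:
  xyz:
    - [0,0,-2]
    - [0,0,-4]
    - [0,0,-4]
  rot:
    - [0,0,0]
    - [0,0,0]
    - [0,0,0]

```text
clock: 16.5
tool_pos: [0.61, 0.0572, 0.0352]
tcp_rot: [0.143, 3.138, 0.0]
contact_force: [0.7, -0.8, 1.4]
grip_width: 0.0005
```

Call:
arm_command:
  xyz:
    - [0,0,-2]
    - [0,0,-2]
  rot:
    - [0,0,0]
    - [0,0,0]

```text
clock: 16.7
tool_pos: [0.6099, 0.0572, 0.033]
tcp_rot: [-0.143, -3.138, -0.0]
contact_force: [0.4, -0.6, 0.2]
grip_width: 0.0004
```

Call:
arm_command:
  xyz:
    - [0,0,-2]
    - [0,0,-2]
  rot:
    - [0,0,0]
    - [0,0,0]

```text
clock: 16.9
tool_pos: [0.6099, 0.0572, 0.0309]
tcp_rot: [-0.143, -3.138, -0.0]
contact_force: [-0.1, 0.7, 0.1]
grip_width: -0.0001
```

Call:
arm_command:
  xyz:
    - [0,0,-2]
    - [0,0,-2]
  rot:
    - [0,0,0]
    - [0,0,0]

```text
clock: 17.1
tool_pos: [0.6099, 0.0572, 0.0289]
tcp_rot: [-0.143, -3.138, -0.0]
contact_force: [-0.0, 0.7, -0.2]
grip_width: -0.0005
```

Call:
arm_command:
  xyz:
    - [0,0,-2]
    - [0,0,-2]
  rot:
    - [0,0,0]
    - [0,0,0]

```text
clock: 17.3
tool_pos: [0.6104, 0.0571, 0.028]
tcp_rot: [0.142, 3.138, -0.0]
contact_force: [-1.6, -0.8, 4.9]
grip_width: -0.0002
```

Call:
arm_command:
  xyz:
    - [0,0,-2]
    - [0,0,-2]
  rot:
    - [0,0,0]
    - [0,0,0]

```text
clock: 17.5
tool_pos: [0.6112, 0.057, 0.0279]
tcp_rot: [0.142, 3.136, -0.0]
contact_force: [-5.3, -0.4, 17.7]
grip_width: -0.0001
```

Run:
```python
from h import *
im,P=snap("wrist","o_wrist");im2,_=snap("scene","o_scene")
s=arm.get_state();t=s["tool_pos"];print(s["clock"],t,s["contact_force"],s["grip_width"])
a=np.hstack([cv2.resize(im,(426,320)),cv2.resize(im2[170:270,300:420],(374,320))])
cv2.imwrite("pics/o2.png",a)
```

```text
17.6 [0.61122092 0.05705345 0.02789737] [-5.4821338  -0.53141725 16.7117497 ] -0.00014155634846687567
```

View pics/o2.png

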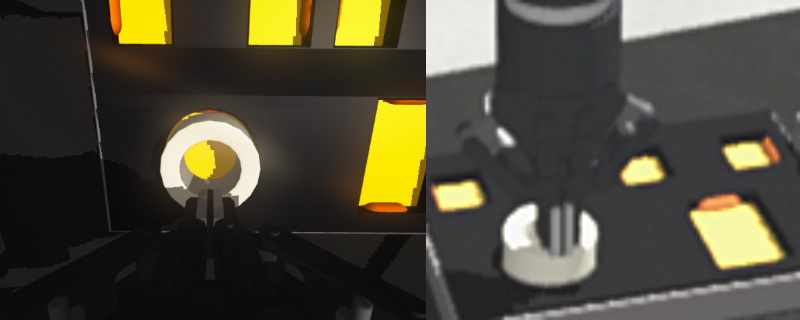

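Call:
arm_command:
  xyz:
    - [0,0,-1]
    - [0,0,-1]
  rot:
    - [0,0,0]
    - [0,0,0]

```text
clock: 17.8
tool_pos: [0.6118, 0.057, 0.0279]
tcp_rot: [0.142, 3.134, -0.001]
contact_force: [-7.3, 1.9, 22.5]
grip_width: -0.0
```

Call:
arm_command:
  xyz:
    - [0,0,15]
    - [-23,2,15]
    - [-44,4,15]
    - [-44,4,15]
    - [-44,4,8]
    - [-44,4,5]
    - [-44,4,5]
  rot:
    - [0,0,0]
    - [0,0,0]
    - [0,0,0]
    - [0,0,0]
    - [0,0,0]
    - [0,0,0]
    - [0,0,0]

```text
clock: 18.5
tool_pos: [0.5661, 0.0611, 0.0284]
tcp_rot: [-0.143, -3.137, -0.0]
contact_force: [0.2, -0.2, 0.4]
grip_width: -0.0002
```

Call:
arm_command:
  xyz:
    - [0,0,-2]
    - [0,0,-2]
  rot:
    - [0,0,0]
    - [0,0,0]

```text
clock: 18.7
tool_pos: [0.5664, 0.0611, 0.028]
tcp_rot: [0.143, 3.138, -0.0]
contact_force: [-3.5, 0.5, 7.5]
grip_width: -0.0
```

Call:
arm_command:
  xyz:
    - [0,0,-2]
    - [0,0,-2]
  rot:
    - [0,0,0]
    - [0,0,0]

```text
clock: 18.9
tool_pos: [0.5665, 0.0611, 0.0278]
tcp_rot: [0.142, 3.138, -0.001]
contact_force: [-11.8, 0.6, 24.1]
grip_width: -0.0002
```

Call:
arm_command:
  xyz:
    - [0,0,45]
    - [0,0,90]
    - [0,-20,122]
    - [-20,-70,122]
    - [-40,-120,122]
    - [-60,-170,122]
    - [-80,-220,122]
    - [-90,-270,122]
    - [-90,-320,122]
    - [-90,-370,122]
    - [-90,-408,100]
    - [-90,-408,92]
    - [-90,-408,92]
    - [-90,-408,92]
  rot:
    - [0,0,0]
    - [0,0,0]
    - [0,0,0.1]
    - [0,0,0.2]
    - [0,0,0.3]
    - [0,0,0.4]
    - [0,0,0.5]
    - [0,0,0.56]
    - [0,0,0.56]
    - [0,0,0.56]
    - [0,0,0.56]
    - [0,0,0.56]
    - [0,0,0.56]
    - [0,0,0.56]
  gripper: 85

```text
clock: 20.3
tool_pos: [0.4761, -0.3459, 0.1172]
tcp_rot: [0.731, -3.055, -0.002]
contact_force: [0.4, -0.0, 0.3]
grip_width: 0.0853
```

Run:
```python
from h import *
im,P=snap("wrist","p_wrist")
s=arm.get_state();t=s["tool_pos"];print(s["clock"],t,s["tcp_rot"],s["grip_width"])
im2,_=snap("top","p_top")
for q in arm.regions_of("timer_center","wrist")[:1]:
    m=q["mask"].astype(np.uint8);cn=max(cv2.findContours(m,0,2)[0],key=cv2.contourArea);b=cv2.boxPoints(cv2.minAreaRect(cn));print(q["conf"],b.round(0).tolist())
```

```text
20.35 [ 0.47646324 -0.34583313  0.1178791 ] [-7.31796320e-01  3.05489076e+00  1.02565343e-04] 0.08523850419278524
0.74 [[273.0, 275.0], [276.0, 165.0], [346.0, 167.0], [343.0, 277.0]]
```

View pics/p_wrist.png

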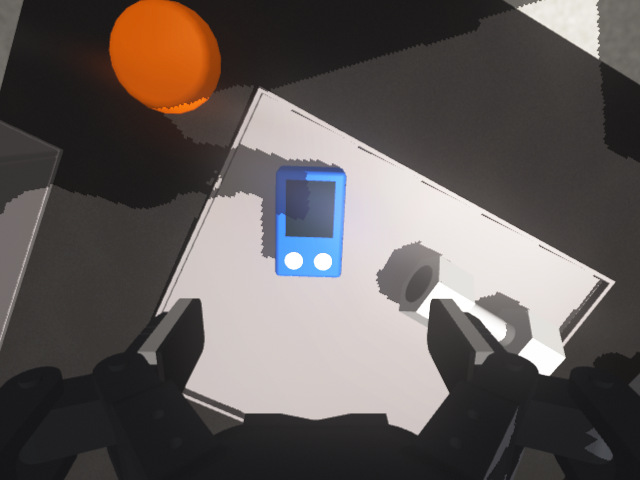

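Run:
```python
from h import *
P=arm.camera_params("wrist");im=cv2.imread("pics/p_wrist.png");t=arm.get_state()["tool_pos"]
h=cv2.cvtColor(im[140:300,240:370],cv2.COLOR_BGR2HSV);print()
cv2.imwrite("pics/p3.png",cv2.resize(im[150:290,250:370],None,fx=5,fy=4.2,interpolation=cv2.INTER_CUBIC))
c=[(277,167),(346,168),(342,276),(275,275)]
q=np.array([at(p,.033,P)[:2] for p in c]);print(q.round(4),q.mean(0)-t[:2])
e=q[0]-q[3];f=q[1]-q[2];print(np.linalg.norm(e),np.linalg.norm(f),np.linalg.norm(q[0]-q[1]),[np.arctan2(-v[1],-v[0]) for v in(e,f)])
```

```text
[[ 0.4484 -0.3862]
 [ 0.4289 -0.3465]
 [ 0.4958 -0.3136]
 [ 0.5163 -0.3556]] [-0.0044453  -0.00457998]
0.07454256827599567 0.07458811357377058 0.0442804742926956 [np.float64(0.4243008288000865), np.float64(0.4561667903692415)]
```

View pics/p3.png

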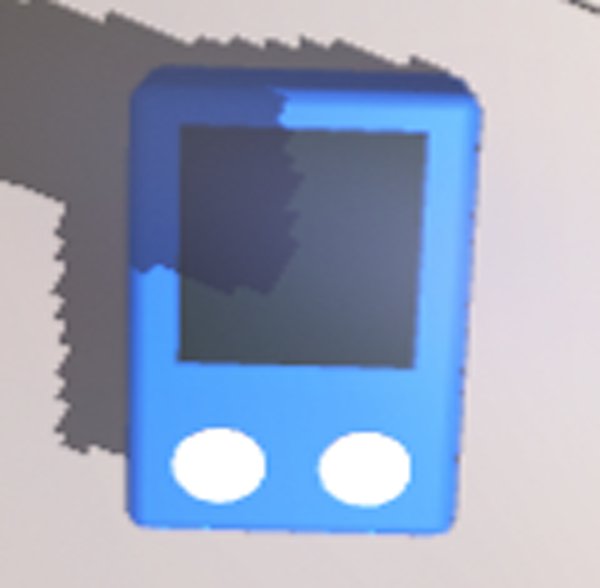

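Call:
arm_command:
  xyz:
    - [-3,-5,-40]
    - [-3,-5,-85]
    - [-3,-5,-110]
    - [-3,-5,-121]
    - [-3,-5,-121]
    - [-3,-5,-121]
  rot:
    - [0,0,-0.02]
    - [0,0,-0.02]
    - [0,0,-0.02]
    - [0,0,-0.02]
    - [0,0,-0.02]
    - [0,0,-0.02]

```text
clock: 21.05
tool_pos: [0.4741, -0.3524, -0.0018]
tcp_rot: [-0.7, 3.061, -0.003]
contact_force: [-0.1, -0.1, 0.6]
grip_width: 0.0849
```

Call:
arm_command:
  xyz:
    - [0,0,0]
    - [0,0,0]
    - [0,0,0]
    - [0,0,0]
    - [0,0,0]
    - [0,0,0]
    - [0,0,0]
    - [0,0,0]
  rot:
    - [0,0,0]
    - [0,0,0]
    - [0,0,0]
    - [0,0,0]
    - [0,0,0]
    - [0,0,0]
    - [0,0,0]
    - [0,0,0]
  gripper: 35
  newtons: 40

```text
clock: 21.85
tool_pos: [0.4736, -0.3525, -0.0025]
tcp_rot: [-0.699, 3.062, -0.002]
contact_force: [-0.2, 1.0, 5.0]
grip_width: 0.0451
```

Call:
arm_command:
  xyz:
    - [0,0,10]
    - [0,0,50]
    - [0,0,100]
    - [0,0,120]
    - [0,0,120]
    - [0,0,120]
  rot:
    - [0,0,0]
    - [0,0,0]
    - [0,0,-0.14]
    - [0,0,-0.28]
    - [0,0,-0.42]
    - [0,0,-0.54]

```text
clock: 22.45
tool_pos: [0.4734, -0.3523, 0.118]
tcp_rot: [0.151, 3.137, -0.002]
contact_force: [0.0, 0.3, -2.5]
grip_width: 0.0449
```

Call:
arm_command:
  xyz:
    - [0,50,0]
    - [20,100,0]
    - [40,150,0]
    - [60,200,0]
    - [80,250,0]
    - [100,300,0]
    - [110,350,0]
    - [120,400,0]
    - [126,450,0]
    - [126,500,0]
    - [126,541,0]
    - [126,541,0]
    - [126,541,-30]
    - [126,541,-60]
    - [126,541,-65]
    - [126,541,-65]
    - [126,541,-65]
  rot:
    - [0,0,0]
    - [0,0,0]
    - [0,0,0]
    - [0,0,0]
    - [0,0,0]
    - [0,0,0]
    - [0,0,0]
    - [0,0,0]
    - [0,0,0]
    - [0,0,0]
    - [0,0,0]
    - [0,0,0]
    - [0,0,0]
    - [0,0,0]
    - [0,0,0]
    - [0,0,0]
    - [0,0,0]

```text
clock: 24.15
tool_pos: [0.6, 0.1889, 0.0531]
tcp_rot: [0.143, 3.136, 0.001]
contact_force: [0.5, -0.3, -0.9]
grip_width: 0.0452
```

Run:
```python
from h import *
im,P=snap("wrist","q_wrist")
s=arm.get_state();t=s["tool_pos"];print(s["clock"],t,s["tcp_rot"],s["contact_force"],s["grip_width"])
```

```text
24.2 [0.60028153 0.18893732 0.05337714] [1.43195890e-01 3.13573406e+00 7.27914564e-04] [-0.20440835 -0.95466739 -0.98382318] 0.04494765882760223
```

View pics/q_wrist.png

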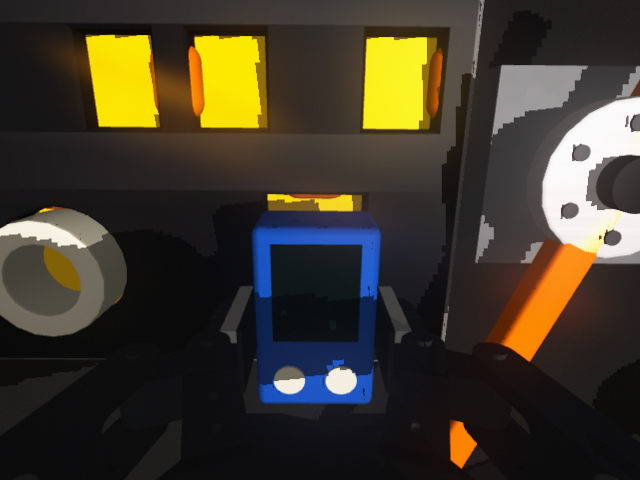

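Run:
```python
from h import *
P=arm.camera_params("wrist");t=arm.get_state()["tool_pos"];im=cv2.imread("pics/q_wrist.png")
cv2.imwrite("pics/q3.png",cv2.resize(im[180:420,230:400],None,fx=4,fy=2.5,interpolation=cv2.INTER_CUBIC))
q=np.array([at(p,t[2]+.0355,P) for p in [(254,230),(379,230),(373,403),(259,402)]])-t;print(q.round(4),q.mean(0))
print([(at(p,.03,P)-t).round(4) for p in [(267,193),(363,193)]])
```

```text
[[-0.0379 -0.0163  0.0355]
 [-0.034   0.0266  0.0355]
 [ 0.0371  0.0211  0.0355]
 [ 0.0325 -0.0239  0.0355]] [-0.00057131  0.00187678  0.0355    ]
[array([-0.0405, -0.0185, -0.0234]), array([-0.0362,  0.0284, -0.0234])]
```

View pics/q3.png

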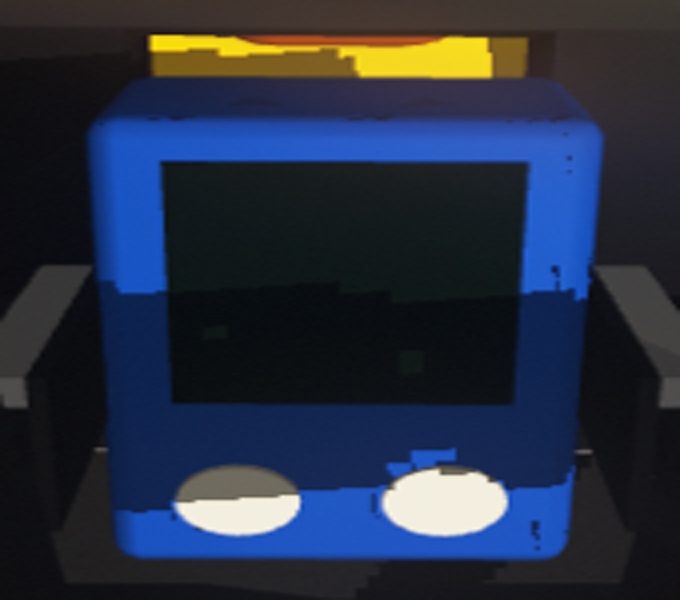

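Call:
arm_command:
  xyz:
    - [1,0,-15]
    - [1,0,-28]
    - [1,0,-33]
    - [1,0,-35]
    - [1,0,-37]
    - [1,0,-37]
  rot:
    - [0,0,0]
    - [0,0,0]
    - [0,0,0]
    - [0,0,0]
    - [0,0,0]
    - [0,0,0]

```text
clock: 24.8
tool_pos: [0.6005, 0.1891, 0.0147]
tcp_rot: [0.143, 3.137, 0.0]
contact_force: [1.6, -0.6, 2.8]
grip_width: 0.0452
```

Call:
arm_command:
  xyz:
    - [0,0,-1]
    - [0,0,-2]
    - [0,0,-2]
  rot:
    - [0,0,0]
    - [0,0,0]
    - [0,0,0]

```text
clock: 25.1
tool_pos: [0.6005, 0.1892, 0.0126]
tcp_rot: [0.142, 3.137, 0.0]
contact_force: [2.1, 1.0, 5.0]
grip_width: 0.0449
```

Call:
arm_command:
  xyz:
    - [0,0,-1]
    - [0,0,-2]
    - [0,0,-2]
  rot:
    - [0,0,0]
    - [0,0,0]
    - [0,0,0]

```text
clock: 25.4
tool_pos: [0.6005, 0.1893, 0.0125]
tcp_rot: [0.142, 3.137, -0.0]
contact_force: [-5.5, -2.3, 20.9]
grip_width: 0.0449
```

Call:
arm_command:
  xyz:
    - [0,0,3]
    - [0,0,3]
    - [0,0,3]
    - [0,0,3]
    - [0,0,3]
    - [0,0,15]
    - [0,0,45]
    - [25,-2,45]
    - [25,-2,45]
    - [25,-2,45]
  rot:
    - [0,0,0]
    - [0,0,0]
    - [0,0,0]
    - [0,0,0]
    - [0,0,0]
    - [0,0,0]
    - [0,0,0]
    - [0,0,0]
    - [0,0,0]
    - [0,0,0]
  gripper: 75

```text
clock: 26.4
tool_pos: [0.6251, 0.1871, 0.0557]
tcp_rot: [-0.143, -3.138, -0.0]
contact_force: [-0.9, 0.2, -0.8]
grip_width: 0.075
```

Call:
arm_command:
  xyz:
    - [0,0,0]
    - [0,0,0]
    - [0,0,0]
    - [0,0,0]
    - [0,0,0]
    - [0,0,0]
    - [0,0,0]
    - [0,0,0]
    - [0,0,-15]
    - [0,0,-22]
    - [0,0,-24]
    - [0,0,-24]
  rot:
    - [0,0,0]
    - [0,0,0]
    - [0,0,0]
    - [0,0,0]
    - [0,0,0]
    - [0,0,0]
    - [0,0,0]
    - [0,0,0]
    - [0,0,0]
    - [0,0,0]
    - [0,0,0]
    - [0,0,0]
  gripper: 0

```text
clock: 27.6
tool_pos: [0.6244, 0.1871, 0.0302]
tcp_rot: [-0.143, -3.137, 0.0]
contact_force: [0.1, 0.6, -0.1]
grip_width: -0.0001
```

Call:
arm_command:
  xyz:
    - [0,0,-2]
    - [0,0,-3]
    - [0,0,-4]
    - [0,0,-4]
  rot:
    - [0,0,0]
    - [0,0,0]
    - [0,0,0]
    - [0,0,0]

```text
clock: 28.0
tool_pos: [0.6254, 0.1872, 0.028]
tcp_rot: [0.142, 3.137, 0.0]
contact_force: [-1.6, 0.4, 4.8]
grip_width: -0.0
```

Call:
arm_command:
  xyz:
    - [0,0,-1]
    - [0,0,-1]
  rot:
    - [0,0,0]
    - [0,0,0]

```text
clock: 28.2
tool_pos: [0.6255, 0.1872, 0.028]
tcp_rot: [0.142, 3.137, 0.0]
contact_force: [-5.5, -0.8, 12.5]
grip_width: -0.0003
```

Call:
arm_command:
  xyz:
    - [0,0,15]
    - [-25,2,15]
    - [-50,4,15]
    - [-50,4,15]
    - [-50,4,6]
    - [-50,4,3]
    - [-50,4,1]
    - [-50,4,1]
  rot:
    - [0,0,0]
    - [0,0,0]
    - [0,0,0]
    - [0,0,0]
    - [0,0,0]
    - [0,0,0]
    - [0,0,0]
    - [0,0,0]

```text
clock: 29.0
tool_pos: [0.5755, 0.191, 0.028]
tcp_rot: [-0.143, -3.138, -0.0]
contact_force: [-4.3, 0.2, 8.4]
grip_width: -0.0004
```

Call:
arm_command:
  xyz:
    - [0,0,-1]
    - [0,0,-1]
  rot:
    - [0,0,0]
    - [0,0,0]

```text
clock: 29.2
tool_pos: [0.5756, 0.191, 0.0279]
tcp_rot: [0.143, 3.138, -0.0]
contact_force: [-9.5, -1.0, 17.2]
grip_width: -0.0001
```

Call:
arm_command:
  xyz:
    - [0,0,45]
    - [0,0,90]
    - [0,-20,122]
    - [-20,-70,122]
    - [-40,-120,122]
    - [-60,-170,122]
    - [-80,-220,122]
    - [-93,-270,122]
    - [-93,-320,122]
    - [-93,-370,122]
    - [-93,-397,105]
    - [-93,-397,92]
    - [-93,-397,92]
    - [-93,-397,92]
    - [-93,-397,92]
  rot:
    - [0,0,0]
    - [0,0,-0.1]
    - [0,0,-0.24]
    - [0,0,-0.38]
    - [0,0,-0.52]
    - [0,0,-0.66]
    - [0,0,-0.8]
    - [0,0,-0.94]
    - [0,0,-1.08]
    - [0,0,-1.22]
    - [0,0,-1.36]
    - [0,0,-1.5]
    - [0,0,-1.57]
    - [0,0,-1.57]
    - [0,0,-1.57]
  gripper: 70

```text
clock: 30.7
tool_pos: [0.4824, -0.2061, 0.1184]
tcp_rot: [2.317, 2.122, 0.0]
contact_force: [0.1, -0.3, 0.1]
grip_width: 0.0699
```

Run:
```python
from h import *
im,P=snap("wrist","r_wrist")
s=arm.get_state();t=s["tool_pos"];print(s["clock"],t,s["tcp_rot"],s["grip_width"])
im,P=snap("top","r_top")
```

```text
30.75 [ 0.48244414 -0.20600785  0.11853949] [2.31611030e+00 2.12164276e+00 1.87490652e-04] 0.06984104753312531
```

View pics/r_wrist.png

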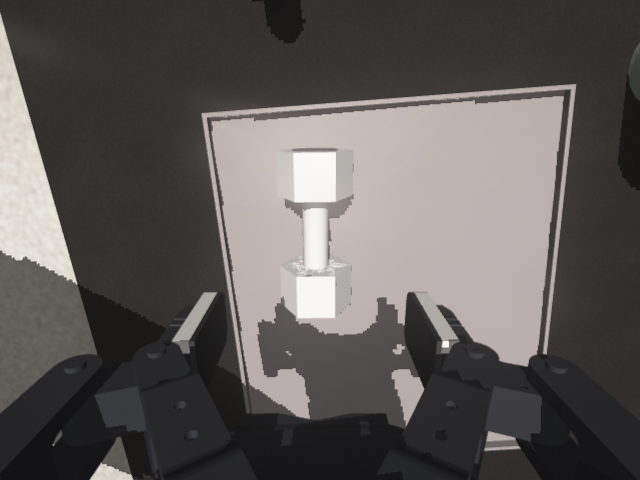

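View pics/r_top.png

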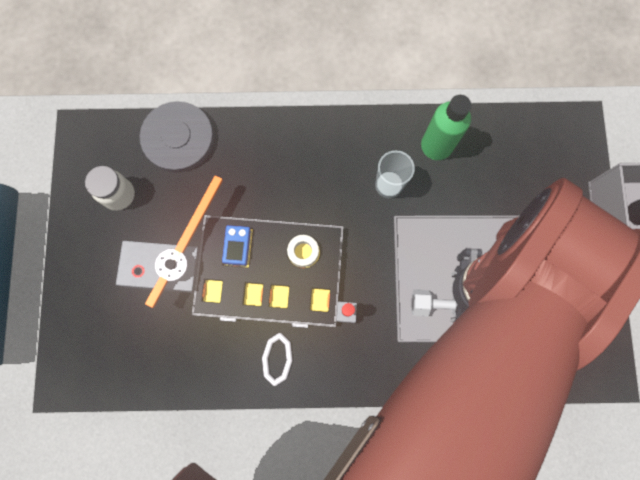

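Run:
```python
from h import *
P=arm.camera_params("wrist");t=arm.get_state()["tool_pos"]
a,b=at((316,150.5),.047,P),at((317,317),.047,P);print((a-t).round(4),(b-t).round(4),np.linalg.norm(a-b),((a+b)/2-t).round(4),np.arctan2(-(a-b)[0],(a-b)[1]))
```

```text
[ 0.0051  0.0568 -0.0716] [-0.0039 -0.0537 -0.0716] 0.11077550449167906 [ 0.0006  0.0015 -0.0716] -0.08105110745480897
```

Call:
arm_command:
  xyz:
    - [0,2,-45]
    - [0,2,-90]
    - [0,2,-115]
    - [0,2,-122]
    - [0,2,-122]
    - [0,2,-122]
  rot:
    - [0,0,0]
    - [0,0,0]
    - [0,0,0]
    - [0,0,0]
    - [0,0,0]
    - [0,0,0]

```text
clock: 31.4
tool_pos: [0.4832, -0.2045, -0.0019]
tcp_rot: [2.317, 2.118, 0.001]
contact_force: [0.0, 0.0, 0.2]
grip_width: 0.0701
```

Call:
arm_command:
  xyz:
    - [0,0,0]
    - [0,0,0]
    - [0,0,0]
    - [0,0,0]
    - [0,0,0]
    - [0,0,0]
    - [0,0,0]
    - [0,0,0]
    - [0,0,0]
    - [0,0,0]
  rot:
    - [0,0,0]
    - [0,0,0]
    - [0,0,0]
    - [0,0,0]
    - [0,0,0]
    - [0,0,0]
    - [0,0,0]
    - [0,0,0]
    - [0,0,0]
    - [0,0,0]
  gripper: 5
  newtons: 80

```text
clock: 32.4
tool_pos: [0.4825, -0.2042, -0.0028]
tcp_rot: [2.318, 2.119, 0.0]
contact_force: [-1.5, 0.3, 5.3]
grip_width: 0.015
```

Call:
arm_command:
  xyz:
    - [0,0,5]
    - [0,0,15]
    - [0,0,30]
    - [0,0,30]
    - [0,0,30]
  rot:
    - [0,0,0]
    - [0,0,0]
    - [0,0,0]
    - [0,0,0]
    - [0,0,0]

```text
clock: 32.9
tool_pos: [0.4825, -0.2042, 0.027]
tcp_rot: [2.318, 2.118, 0.0]
contact_force: [-0.4, -0.1, -5.4]
grip_width: 0.0155
```

Run:
```python
from h import *
im,P=snap("wrist","s_wrist");im2,_=snap("scene","s_scene")
s=arm.get_state();t=s["tool_pos"];print(s["clock"],t,s["contact_force"],s["grip_width"])
a=np.hstack([cv2.resize(im,(426,320)),cv2.resize(im2[180:300,140:280],(374,320))])
cv2.imwrite("pics/s2.png",a)
```

```text
33.0 [ 0.48180167 -0.20368213  0.0258867 ] [ 0.59039788 -0.31360937 -4.76450029] 0.014727951555090225
```

View pics/s2.png

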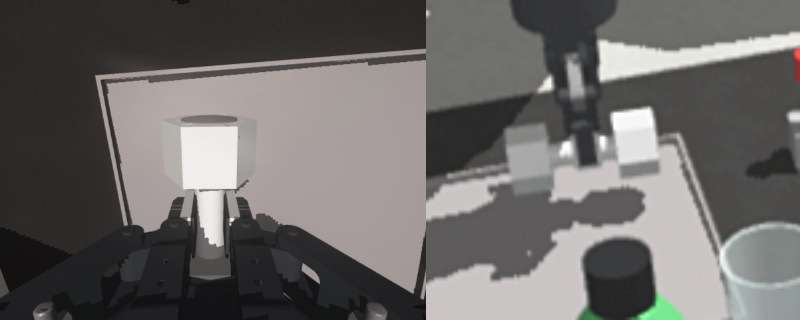

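Call:
arm_command:
  xyz:
    - [0,0,45]
    - [0,0,90]
    - [4,15,114]
    - [10,60,114]
    - [16,110,114]
    - [16,160,114]
    - [16,210,114]
    - [16,255,114]
    - [16,272,90]
    - [16,272,50]
    - [16,272,35]
    - [16,272,30]
    - [16,272,30]
    - [16,272,30]
  rot:
    - [0,0,0]
    - [0,0,0]
    - [0,0,0]
    - [0,0,0]
    - [0,0,0]
    - [0,0,0]
    - [0,0,0]
    - [0,0,0]
    - [0,0,0]
    - [0,0,0]
    - [0,0,0]
    - [0,0,0]
    - [0,0,0]
    - [0,0,0]

```text
clock: 34.4
tool_pos: [0.4991, 0.0675, 0.0578]
tcp_rot: [2.319, 2.117, 0.002]
contact_force: [0.2, 0.1, -3.6]
grip_width: 0.0148
```

Run:
```python
from h import *
im,P=snap("wrist","t_wrist")
s=arm.get_state();t=s["tool_pos"];print(s["clock"],t,s["tcp_rot"],s["contact_force"],s["grip_width"])
```

```text
34.45 [0.49926268 0.06754774 0.05796223] [2.31863707 2.11692685 0.00252403] [ 0.20982832  0.57645087 -3.52373094] 0.015111768339182173
```

View pics/t_wrist.png

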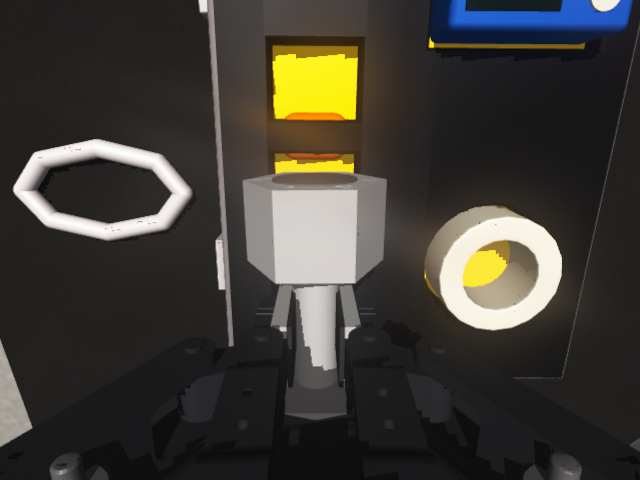

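Run:
```python
from h import *
P=arm.camera_params("wrist");im=cv2.imread("pics/t_wrist.png");s=arm.get_state();t=s["tool_pos"];R=cv2.Rodrigues(s["tcp_rot"])[0]
cv2.imwrite("pics/t3.png",cv2.resize(im[20:300,230:400],None,fx=4,fy=2.1,interpolation=cv2.INTER_CUBIC))
f=lambda p,z:(R.T@(at(p,z,P)-t)).round(4)[:2]
print("slot far end",f((265,152),.03),f((361,152),.03));print("far pocket", f((266,37),.03),f((363,37),.03),f((267,121),.03),f((362,121),.03))
for p in [(273,188),(356,188),(277,284),(356,284)]: print(f(p,t[2]+.0498))
```

```text
slot far end [ 0.0592 -0.0249] [0.0592 0.022 ]
far pocket [ 0.11   -0.0225] [0.11   0.0212] [ 0.0737 -0.0234] [0.0737 0.022 ]
[ 0.0542 -0.0128]
[0.0542 0.0118]
[ 0.0235 -0.0124]
[0.0234 0.0128]
```

View pics/t3.png

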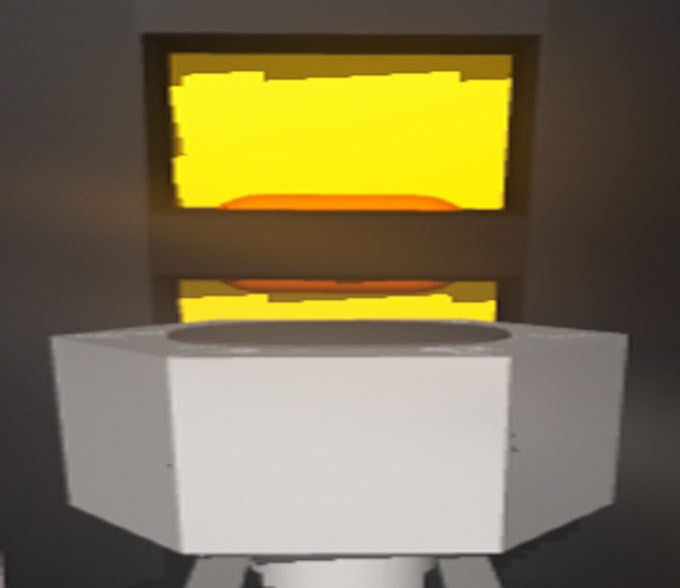

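Call:
arm_command:
  xyz:
    - [-1,2.5,-15]
    - [-1,2.5,-28]
    - [-1,2.5,-34]
    - [-1,2.5,-36]
    - [-1,2.5,-38]
    - [-1,2.5,-38]
  rot:
    - [0,0,0]
    - [0,0,0]
    - [0,0,0]
    - [0,0,0]
    - [0,0,0]
    - [0,0,0]

```text
clock: 35.05
tool_pos: [0.497, 0.0707, 0.0183]
tcp_rot: [2.319, 2.119, 0.0]
contact_force: [-3.2, -0.4, -1.5]
grip_width: 0.0153
```

Run:
```python
from h import *
im,P=snap("wrist","u_wrist")
s=arm.get_state();t=s["tool_pos"];print(s["clock"],t,s["tcp_rot"],s["contact_force"],s["grip_width"])
```

```text
35.1 [0.49699898 0.07065133 0.01829846] [ 2.31919075e+00  2.11912793e+00 -4.82038644e-05] [-2.47690483  0.17683543 -0.91249751] 0.014780981461963064
```

View pics/u_wrist.png

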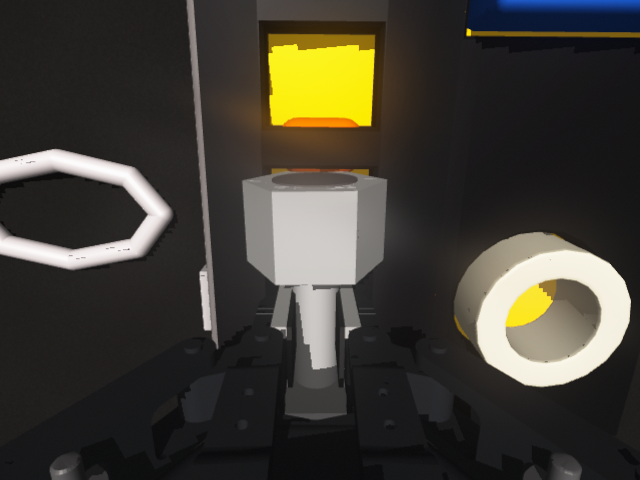

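Run:
```python
from h import *
P=arm.camera_params("wrist");im=cv2.imread("pics/u_wrist.png");s=arm.get_state();t=s["tool_pos"];R=cv2.Rodrigues(s["tcp_rot"])[0]
cv2.imwrite("pics/u3.png",cv2.resize(im[10:300,230:400],None,fx=4,fy=2,interpolation=cv2.INTER_CUBIC))
f=lambda p,z:(R.T@(at(p,z,P)-t)).round(4)[:2]
print("far pocket", f((260,22),.03),f((384,22),.03),f((261,127),.03),f((381,127),.03),"slot far end",f((262,167),.03),f((381,167),.03))
for p in [(273,188),(356,188),(277,284),(356,284)]: print(f(p,t[2]+.0498))
```

```text
far pocket [ 0.107  -0.0198] [0.107 0.024] [ 0.0713 -0.0209] [0.0713 0.0247] slot far end [ 0.0563 -0.0211] [0.0563 0.0254]
[ 0.0542 -0.0128]
[0.0542 0.0118]
[ 0.0234 -0.0124]
[0.0234 0.0128]
```

View pics/u3.png

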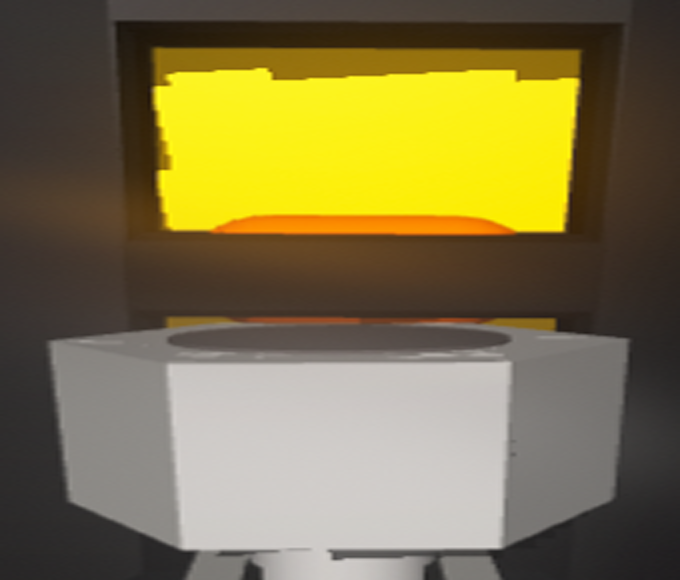

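Call:
arm_command:
  xyz:
    - [1,0,2]
    - [2,0,2]
    - [2,0,0]
    - [2,0,-1]
    - [2,0,-2]
    - [2,0,-2]
  rot:
    - [0,0,0]
    - [0,0,0]
    - [0,0,0]
    - [0,0,0]
    - [0,0,0]
    - [0,0,0]

```text
clock: 35.7
tool_pos: [0.5003, 0.0705, 0.0171]
tcp_rot: [2.318, 2.118, 0.003]
contact_force: [0.0, -1.1, 3.7]
grip_width: 0.0149
```

Call:
arm_command:
  xyz:
    - [0,0,-1]
    - [0,0,-2]
    - [0,0,-2]
  rot:
    - [0,0,0]
    - [0,0,0]
    - [0,0,0]

```text
clock: 36.0
tool_pos: [0.4995, 0.0705, 0.014]
tcp_rot: [2.319, 2.119, 0.001]
contact_force: [3.9, -1.6, -1.7]
grip_width: 0.0153
```

Call:
arm_command:
  xyz:
    - [0,0,-1]
    - [0,0,-2]
    - [0,0,-2]
  rot:
    - [0,0,0]
    - [0,0,0]
    - [0,0,0]

```text
clock: 36.3
tool_pos: [0.4989, 0.0706, 0.0122]
tcp_rot: [-2.319, -2.119, 0.0]
contact_force: [1.0, -0.4, 1.3]
grip_width: 0.0151
```

Call:
arm_command:
  xyz:
    - [0,0,-1]
    - [0,0,-2]
    - [0,0,-2]
  rot:
    - [0,0,0]
    - [0,0,0]
    - [0,0,0]

```text
clock: 36.6
tool_pos: [0.499, 0.0707, 0.0121]
tcp_rot: [2.319, 2.119, -0.0]
contact_force: [-8.1, -0.4, 20.8]
grip_width: 0.0149
```

Call:
arm_command:
  xyz:
    - [0,0,3]
    - [0,0,3]
    - [0,0,3]
    - [0,0,3]
    - [0,0,25]
    - [0,0,55]
    - [4,40,55]
    - [4,40,55]
    - [4,40,55]
  rot:
    - [0,0,0]
    - [0,0,0]
    - [0,0,0]
    - [0,0,0]
    - [0,0,0]
    - [0,0,0]
    - [0,0,0]
    - [0,0,0]
    - [0,0,0]
  gripper: 40

```text
clock: 37.5
tool_pos: [0.5027, 0.1112, 0.0649]
tcp_rot: [-2.317, -2.121, 0.001]
contact_force: [-0.8, -0.9, -0.5]
grip_width: 0.0398
```

Call:
arm_command:
  xyz:
    - [0,0,0]
    - [0,0,0]
    - [0,0,0]
    - [0,0,0]
    - [0,0,0]
    - [0,0,-10]
    - [0,0,-16]
    - [0,0,-19]
    - [0,0,-20]
    - [0,0,-20]
  rot:
    - [0,0,0]
    - [0,0,0]
    - [0,0,0]
    - [0,0,0]
    - [0,0,0]
    - [0,0,0]
    - [0,0,0]
    - [0,0,0]
    - [0,0,0]
    - [0,0,0]
  gripper: 0
  newtons: 40

```text
clock: 38.5
tool_pos: [0.5028, 0.1107, 0.045]
tcp_rot: [-2.319, -2.119, 0.0]
contact_force: [0.3, 0.8, 0.1]
grip_width: -0.0005
```

Call:
arm_command:
  xyz:
    - [0,0,-1]
    - [0,0,-2]
    - [0,0,-3]
    - [0,0,-3]
  rot:
    - [0,0,0]
    - [0,0,0]
    - [0,0,0]
    - [0,0,0]

```text
clock: 38.9
tool_pos: [0.503, 0.1107, 0.0422]
tcp_rot: [2.319, 2.119, 0.0]
contact_force: [0.4, -0.1, -0.4]
grip_width: 0.0
```

Call:
arm_command:
  xyz:
    - [0,0,-1]
    - [0,0,-2]
    - [0,0,-2]
  rot:
    - [0,0,0]
    - [0,0,0]
    - [0,0,0]

```text
clock: 39.2
tool_pos: [0.5036, 0.1106, 0.042]
tcp_rot: [2.318, 2.119, 0.001]
contact_force: [-5.2, -0.1, 14.6]
grip_width: -0.0003
```

Call:
arm_command:
  xyz:
    - [0,0,15]
    - [-4,-40,15]
    - [-7,-80,15]
    - [-7,-80,15]
    - [-7,-80,6]
    - [-7,-80,3]
    - [-7,-80,1]
    - [-7,-80,1]
  rot:
    - [0,0,0]
    - [0,0,0]
    - [0,0,0]
    - [0,0,0]
    - [0,0,0]
    - [0,0,0]
    - [0,0,0]
    - [0,0,0]

```text
clock: 40.0
tool_pos: [0.496, 0.0313, 0.042]
tcp_rot: [2.317, 2.121, -0.001]
contact_force: [-4.5, -1.9, 11.1]
grip_width: -0.0002
```

Call:
arm_command:
  xyz:
    - [0,0,-1]
    - [0,0,-1]
  rot:
    - [0,0,0]
    - [0,0,0]

```text
clock: 40.2
tool_pos: [0.4964, 0.0312, 0.042]
tcp_rot: [2.316, 2.12, -0.0]
contact_force: [-7.9, -2.3, 19.2]
grip_width: 0.0001
```

Run:
```python
from h import *
P=arm.camera_params("top");print(at((348,309.5),.098,P))
im=cv2.imread("pics/r_top.png");h=cv2.cvtColor(im,cv2.COLOR_BGR2HSV);m=cv2.inRange(h,(0,150,100),(6,255,255))|cv2.inRange(h,(174,150,100),(180,255,255))
m[:, :330]=0;m[:,370:]=0;M=cv2.moments(m,True);c=(M["m10"]/M["m00"],M["m01"]/M["m00"]);print(c,M["m00"],at(c,.096,P))
P=arm.camera_params("scene");im=cv2.imread("pics/a_scene.png")
h=cv2.cvtColor(im,cv2.COLOR_BGR2HSV);m=cv2.inRange(h,(0,150,100),(6,255,255))|cv2.inRange(h,(174,150,100),(180,255,255))
n,l,st,ce=cv2.connectedComponentsWithStats(m)
for i in range(n):
    if st[i,4]>30 : print(st[i],ce[i],at(ce[i],.086,P))
```

```text
[ 0.46647875 -0.02319521  0.098     ]
(349.6470588235294, 308.47058823529414) 51.0 [ 0.46841085 -0.02631751  0.096     ]
[     0      0    640    480 307052] [319.51258419 239.51723487] [0.62048163 0.0077621  0.086     ]
[278 197  11  14 140] [283.21428571 203.64285714] [ 0.46490986 -0.02110245  0.086     ]
```

Call:
arm_command:
  xyz:
    - [0,0,45]
    - [0,0,85]
    - [-15,-25,85]
    - [-30,-54,85]
    - [-30,-54,85]
    - [-30,-54,85]
    - [-30,-54,85]
  rot:
    - [0,0,0]
    - [0,0,0]
    - [0,0,0]
    - [0,0,0]
    - [0,0,0]
    - [0,0,0]
    - [0,0,0]
  gripper: 60

```text
clock: 40.9
tool_pos: [0.4662, -0.0224, 0.125]
tcp_rot: [-2.318, -2.12, -0.0]
contact_force: [0.2, 0.5, -0.1]
grip_width: 0.0603
```

Run:
```python
from h import *
im,P=snap("wrist","v_wrist")
s=arm.get_state();t=s["tool_pos"];print(s["clock"],t,s["tcp_rot"],s["contact_force"],s["grip_width"])
h=cv2.cvtColor(im,cv2.COLOR_BGR2HSV);m=cv2.inRange(h,(0,150,60),(6,255,255))|cv2.inRange(h,(174,150,60),(180,255,255))
n,l,st,ce=cv2.connectedComponentsWithStats(m)
for i in range(1,n):
    if st[i,4]>50 : print(st[i],ce[i],at(ce[i],.098,P)-t)
```

```text
40.95 [ 0.46615171 -0.02235937  0.12494242] [-2.31732607e+00 -2.12047874e+00  6.65714512e-05] [-0.16576972  0.05341417 -0.28909327] 0.059986880346475445
[ 299  231   46   53 1853] [321.2277388 257.3869401] [ 0.00323193  0.00483519 -0.02694242]
```

View pics/v_wrist.png

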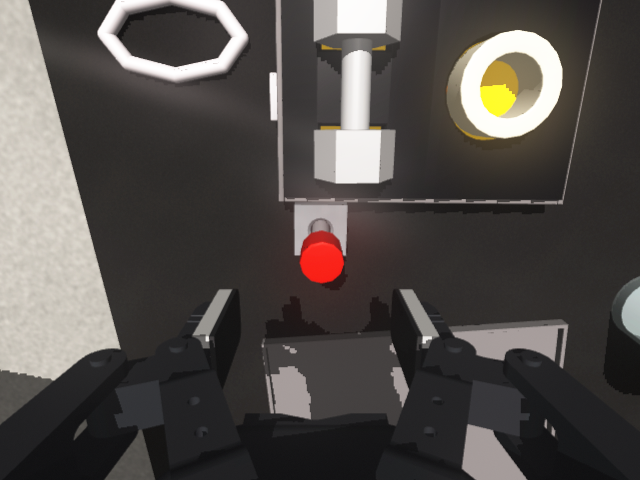

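Call:
arm_command:
  xyz:
    - [1.5,2.5,-30]
    - [1.5,2.5,-60]
    - [1.5,2.5,-70]
    - [1.5,2.5,-70]
    - [1.5,2.5,-70]
  rot:
    - [0,0,0]
    - [0,0,0]
    - [0,0,0]
    - [0,0,0]
    - [0,0,0]

```text
clock: 41.45
tool_pos: [0.4681, -0.0207, 0.0563]
tcp_rot: [2.318, 2.119, 0.001]
contact_force: [0.1, -1.2, 0.3]
grip_width: 0.06
```

Call:
arm_command:
  xyz:
    - [0,0,0]
    - [0,0,0]
    - [0,0,0]
    - [0,0,0]
    - [0,0,0]
    - [0,0,0]
    - [0,0,0]
  rot:
    - [0,0,0]
    - [0,0,0]
    - [0,0,0]
    - [0,0,0]
    - [0,0,0]
    - [0,0,0]
    - [0,0,0]
  gripper: 10
  newtons: 60

```text
clock: 42.15
tool_pos: [0.4685, -0.0212, 0.0565]
tcp_rot: [2.318, 2.118, 0.002]
contact_force: [0.7, -0.2, 5.6]
grip_width: 0.022
```

Run:
```python
from h import *
im,P=snap("wrist","w_wrist");im2,_=snap("scene","w_scene")
s=arm.get_state();t=s["tool_pos"];print(s["clock"],t,s["contact_force"],s["grip_width"])
a=np.hstack([cv2.resize(im,(426,320)),cv2.resize(im2[160:280,220:360],(374,320))])
cv2.imwrite("pics/w2.png",a)
```

```text
42.25 [ 0.46848826 -0.02117032  0.05645548] [-0.16746882  0.14061646  6.08847991] 0.021973641403598553
```

View pics/w2.png

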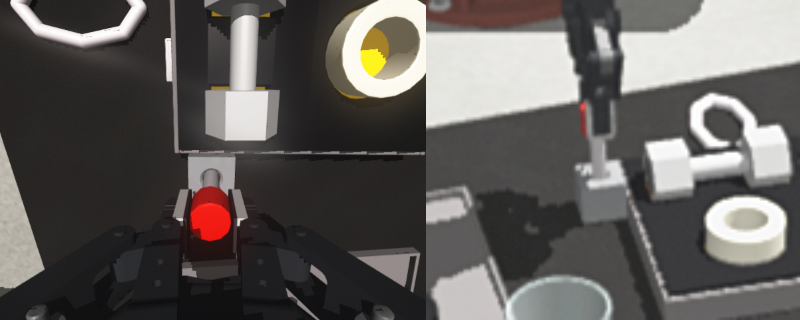

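Call:
arm_command:
  xyz:
    - [0,0,20]
    - [0,0,60]
    - [0,0,90]
    - [5,40,90]
    - [10,90,90]
    - [15,140,90]
    - [20,190,90]
    - [20,240,90]
    - [20,290,90]
    - [20,325,80]
    - [20,325,75]
    - [20,325,75]
    - [20,325,75]
  rot:
    - [0,0,0]
    - [0,0,0]
    - [0,0,0]
    - [0,0,0]
    - [0,0,0]
    - [0,0,0]
    - [0,0,0]
    - [0,0,0]
    - [0,0,0]
    - [0,0,0]
    - [0,0,0]
    - [0,0,0]
    - [0,0,0]

```text
clock: 43.55
tool_pos: [0.4875, 0.3033, 0.1302]
tcp_rot: [2.32, 2.118, -0.001]
contact_force: [-0.1, -0.4, -1.6]
grip_width: 0.0222
```

Run:
```python
from h import *
im,P=snap("wrist","x_wrist");im2,_=snap("scene","x_scene")
s=arm.get_state();t=s["tool_pos"];print(s["clock"],t,s["tcp_rot"],s["contact_force"],s["grip_width"])
cv2.imwrite("pics/x2.png",cv2.resize(im2[120:280,340:520],None,fx=4,fy=3.5,interpolation=cv2.INTER_CUBIC))
```

```text
43.65 [0.48802215 0.30309857 0.13076432] [2.32044698e+00 2.11708657e+00 8.12994948e-04] [ 0.02961951 -0.11155752 -0.10691867] 0.021911867743854525
```

View pics/x_wrist.png

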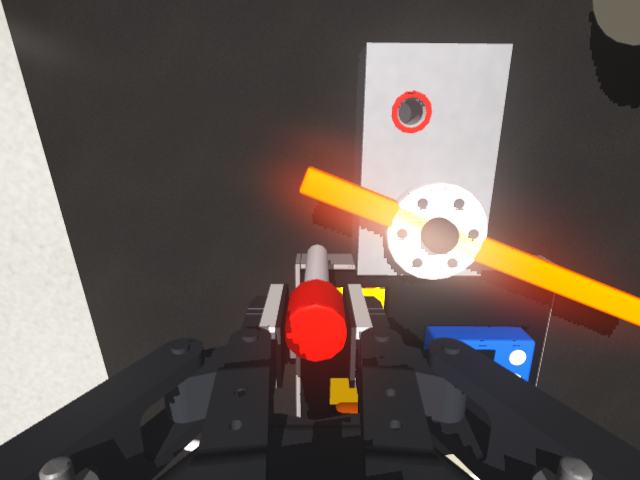

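View pics/x2.png

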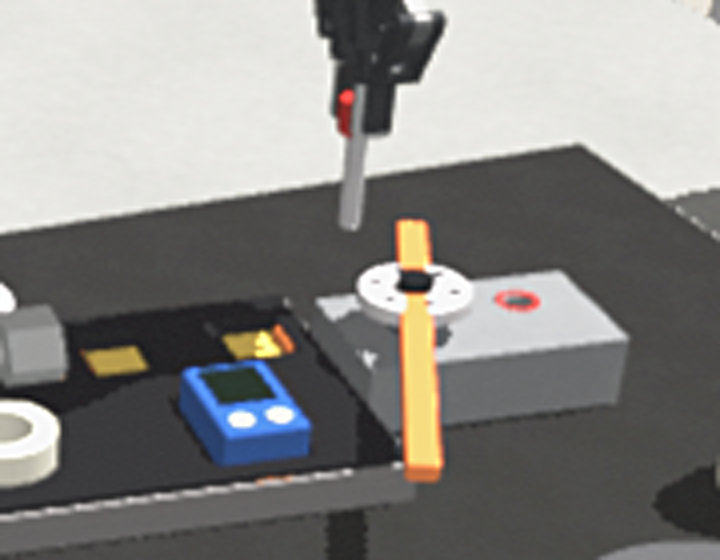

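Run:
```python
from h import *
P=arm.camera_params("wrist");s=arm.get_state();t=s["tool_pos"];R=cv2.Rodrigues(s["tcp_rot"])[0]
f=lambda p,z:(R.T@(at(p,z,P)-t)).round(4)
print("knob top",f((316,330),t[2]+.0415));k=at((316,330),t[2]+.0415,P)
print("pred tip px",proj([k[0],k[1],t[2]-.0485],P))
print("tip",f((317,250),t[2]-.0485))
H=at((411.5,112),.048,P);hub=at((440,236),.085,P);print("hole",H,f((411.5,112),.048),"hub",hub, at((440,236),.08,P))
S=arm.camera_params("scene")
for z in(t[2]-.0485,t[2]+.018): print("scene pred",proj([t[0],t[1],z],S))
print("obs tip",340+350/4,120+228/3.5," top",340+360/4,120+90/3.5)
im=cv2.imread("pics/x_wrist.png");cv2.imwrite("pics/x3.png",cv2.resize(im[230:370,240:400],None,fx=4,fy=4,interpolation=cv2.INTER_CUBIC))
```

```text
knob top [ 0.0021  0.     -0.0415]
pred tip px [315.80365408 249.70280636]
tip [0.002  0.0006 0.0485]
hole [0.55340665 0.37668506 0.048     ] [0.0793 0.0583 0.0828] hub [0.55917919 0.30786775 0.085     ] [0.56073225 0.3062466  0.08      ]
scene pred [427.09509508 184.55478921]
scene pred [429.50626635 157.37203043]
obs tip 427.5 185.14285714285714  top 430.0 145.71428571428572
```

View pics/x3.png

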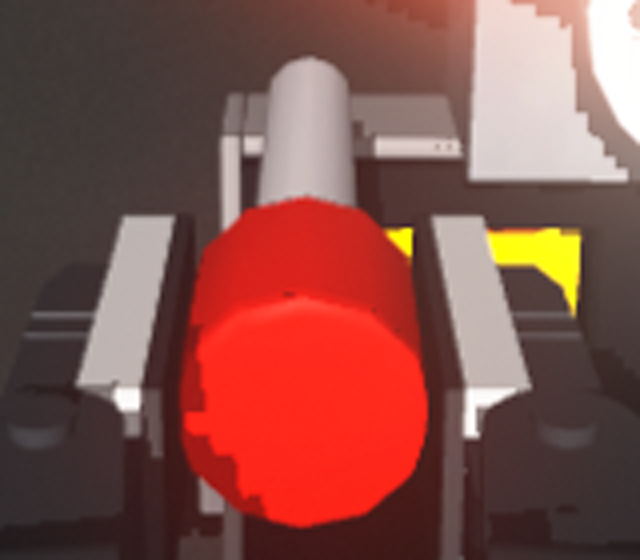

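Call:
arm_command:
  xyz:
    - [2,6,-10]
    - [2,6,-25]
    - [2,6,-29]
    - [2,6,-29]
    - [3.5,18,-29]
    - [6,25,-29]
    - [8,31,-29]
    - [12,37,-29]
    - [15.5,43,-29]
    - [20,48.5,-29]
    - [25,53.5,-29]
    - [30.5,58,-29]
    - [36,61.5,-29]
    - [42,65,-29]
    - [49,67.5,-29]
    - [49,67.5,-29]
    - [49,67.5,-29]
  rot:
    - [0,0,0]
    - [0,0,0]
    - [0,0,0]
    - [0,0,0]
    - [0,0,0]
    - [0,0,0]
    - [0,0,0]
    - [0,0,0]
    - [0,0,0]
    - [0,0,0]
    - [0,0,0]
    - [0,0,0]
    - [0,0,0]
    - [0,0,0]
    - [0,0,0]
    - [0,0,0]
    - [0,0,0]
  newtons: 80

```text
clock: 45.35
tool_pos: [0.5365, 0.3717, 0.101]
tcp_rot: [-2.319, -2.119, 0.0]
contact_force: [-2.3, -0.6, -2.1]
grip_width: 0.0215
```

Run:
```python
from h import *
im,P=snap("wrist","y_wrist");im2,_=snap("scene","y_scene")
s=arm.get_state();t=s["tool_pos"];print(s["clock"],t,s["tcp_rot"],s["contact_force"],s["grip_width"])
cv2.imwrite("pics/y2.png",cv2.resize(im2[120:280,340:520],None,fx=4,fy=3.5,interpolation=cv2.INTER_CUBIC))
```

```text
45.45 [0.53620189 0.37165278 0.10105139] [-2.31880122e+00 -2.11911032e+00  5.23275626e-04] [-1.436918   -0.22818697 -2.54143796] 0.021562386053317766
```

View pics/y_wrist.png

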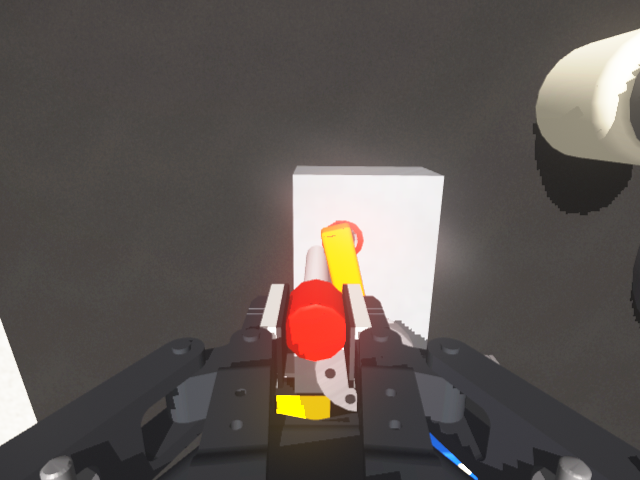

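View pics/y2.png

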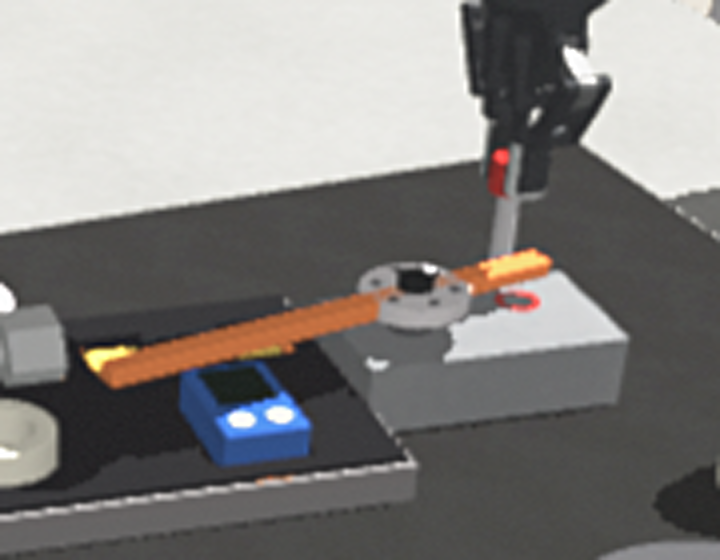

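Run:
```python
from h import *
P=arm.camera_params("wrist");s=arm.get_state();t=s["tool_pos"];R=cv2.Rodrigues(s["tcp_rot"])[0]
f=lambda p,z:(R.T@(at(p,z,P)-t)).round(4)
im=cv2.imread("pics/y_wrist.png");cv2.imwrite("pics/y3.png",cv2.resize(im[210:370,270:410],None,fx=4,fy=3.5,interpolation=cv2.INTER_CUBIC))
P0=None
print("hole~",f((340,241),.048),at((340,241),.048,P)); print("tip",f((317,250),t[2]-.0485)); print("right edge",f((363,240),.048),"top",f((345,220),.048))
```

```text
hole~ [0.006  0.0142 0.053 ] [0.5508823  0.37638206 0.048     ]
tip [0.002  0.0007 0.0485]
right edge [0.0067 0.0278 0.053 ] top [0.0188 0.0169 0.053 ]
```

View pics/y3.png

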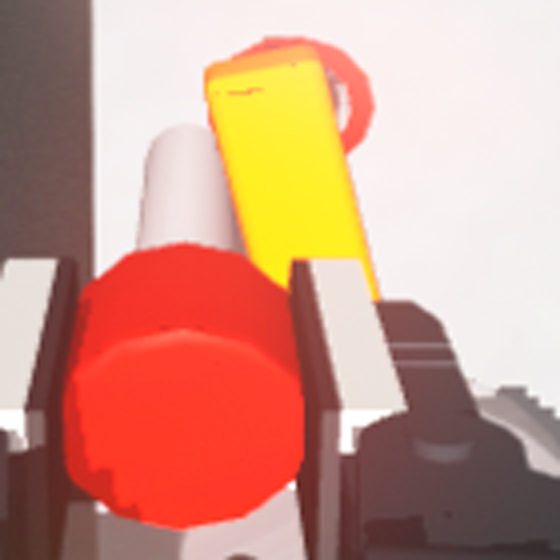

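Run:
```python
from h import *
im=cv2.imread("pics/x_wrist.png");h=cv2.cvtColor(im,cv2.COLOR_BGR2HSV);m=cv2.inRange(h,(0,150,80),(8,255,255))|cv2.inRange(h,(172,150,80),(180,255,255))
n,l,st,ce=cv2.connectedComponentsWithStats(m)
for i in range(1,n):
    if st[i,4]>50: print(st[i],ce[i])
im=cv2.imread("pics/y_wrist.png");h=cv2.cvtColor(im,cv2.COLOR_BGR2HSV);m=cv2.inRange(h,(0,120,80),(8,255,255))|cv2.inRange(h,(172,120,80),(180,255,255))
n,l,st,ce=cv2.connectedComponentsWithStats(m)
for i in range(1,n):
    if st[i,4]>20: print(st[i],ce[i])
# redo for x pose: shift of camera between poses only translation
P=arm.camera_params("wrist");s=arm.get_state();t=s["tool_pos"];R=cv2.Rodrigues(s["tcp_rot"])[0]
P2=dict(P);T=P["world_from_camera"].copy();T[:3,3]+=np.array([.48802215,.30309857,.13076432])-t;P2["world_from_camera"]=T
t2=np.array([.48802215,.30309857,.13076432])
for p in [(391,112),(432,112),(411,91),(411,133)]: print((R.T@(at(p,.048,P2)-t2)).round(4))
```

```text
[392  91  40  42 577] [411.01559792 111.28422877]
[ 288  166   66   69 1517] [319.21094265 208.51746869]
[ 503  273  116   56 2072] [560.18436293 304.54343629]
[ 284  279   63   84 4254] [315.42007522 321.08979784]
[330 221  33  33 203] [353.32512315 233.65517241]
[ 272  279   82   96 5196] [314.06177829 323.27232487]
[355 346   3  30  61] [355.80327869 360.49180328]
[0.0793 0.0458 0.0827]
[0.0793 0.0708 0.0827]
[0.0913 0.0572 0.0827]
[0.0669 0.0589 0.0827]
```

Call:
arm_command:
  xyz:
    - [5,1.5,0]
    - [10,2.5,0]
    - [15,3,0]
    - [15,3,0]
    - [15,3,0]
  rot:
    - [0,0,0]
    - [0,0,0]
    - [0,0,0]
    - [0,0,0]
    - [0,0,0]

```text
clock: 45.95
tool_pos: [0.5517, 0.3747, 0.1013]
tcp_rot: [-2.319, -2.119, -0.0]
contact_force: [-2.0, -2.0, -0.5]
grip_width: 0.0215
```

Run:
```python
from h import *
im,P=snap("wrist","z_wrist");im2,_=snap("scene","z_scene")
s=arm.get_state();t=s["tool_pos"];print(s["clock"],t,s["tcp_rot"],s["contact_force"],s["grip_width"])
a=np.hstack([cv2.resize(im[200:360,260:420],(400,400)),cv2.resize(im2[150:250,420:520],(400,400))])
cv2.imwrite("pics/z2.png",a)
R=cv2.Rodrigues(s["tcp_rot"])[0];f=lambda p,z:(R.T@(at(p,z,P)-t)).round(4)
h=cv2.cvtColor(im,cv2.COLOR_BGR2HSV);m=cv2.inRange(h,(0,120,80),(8,255,255))|cv2.inRange(h,(172,120,80),(180,255,255))
n,l,st,ce=cv2.connectedComponentsWithStats(m)
for i in range(1,n):
    if st[i,4]>10 and st[i,1]<270: print(st[i],f((st[i,0],st[i,1]+10),.048),f((ce[i][0],st[i,1]),.048))
```

```text
46.05 [0.55147323 0.37470611 0.10126868] [-2.31905974e+00 -2.11927637e+00 -7.95888284e-05] [-2.42518278 -0.94850372 -0.5681512 ] 0.021243422730629825
[297 228  31  35 301] [ 0.0078 -0.0109  0.0533] [ 0.0139 -0.0044  0.0533]
```

View pics/z2.png

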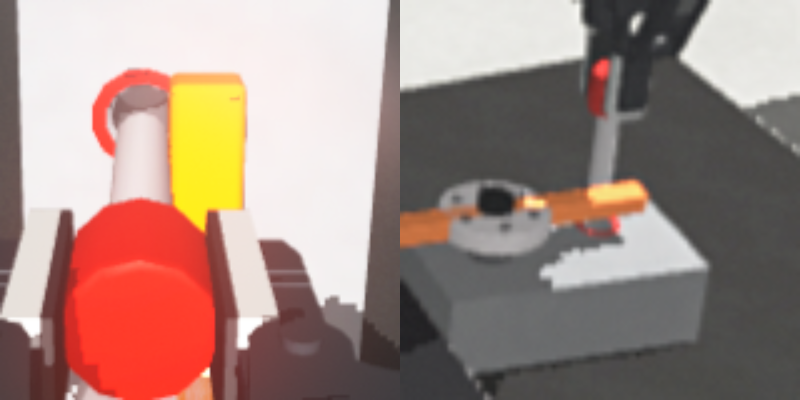

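Call:
arm_command:
  xyz:
    - [0.7,-0.3,0]
    - [0.7,-0.3,-3]
    - [0.7,-0.3,-6]
    - [0.7,-0.3,-9]
    - [0.7,-0.3,-12]
    - [0.7,-0.3,-12]
  rot:
    - [0,0,0]
    - [0,0,0]
    - [0,0,0]
    - [0,0,0]
    - [0,0,0]
    - [0,0,0]

```text
clock: 46.65
tool_pos: [0.5519, 0.3744, 0.0885]
tcp_rot: [-2.319, -2.119, 0.001]
contact_force: [-2.9, 1.1, -3.0]
grip_width: 0.0212
```

Call:
arm_command:
  xyz:
    - [0,0,-4]
    - [0,0,-8]
    - [0,0,-12]
    - [0,0,-16]
    - [0,0,-20]
    - [0,0,-22]
    - [0,0,-22]
  rot:
    - [0,0,0]
    - [0,0,0]
    - [0,0,0]
    - [0,0,0]
    - [0,0,0]
    - [0,0,0]
    - [0,0,0]

```text
clock: 47.35
tool_pos: [0.552, 0.3743, 0.0666]
tcp_rot: [-2.319, -2.119, 0.001]
contact_force: [-2.4, 1.0, -4.1]
grip_width: 0.0213
```

Call:
arm_command:
  xyz:
    - [0,0,-1]
    - [0,0,-2]
    - [0,0,-3]
    - [0,0,-3]
  rot:
    - [0,0,0]
    - [0,0,0]
    - [0,0,0]
    - [0,0,0]

```text
clock: 47.75
tool_pos: [0.5524, 0.3744, 0.0647]
tcp_rot: [2.319, 2.119, 0.001]
contact_force: [-2.9, 1.6, 3.7]
grip_width: 0.0212
```

Run:
```python
from h import *
im,P=snap("wrist","A_wrist");im2,_=snap("scene","A_scene")
s=arm.get_state();t=s["tool_pos"];print(s["clock"],t,s["tcp_rot"],s["contact_force"],s["grip_width"])
a=np.hstack([cv2.resize(im[160:400,200:440],(400,400)),cv2.resize(im2[150:250,420:520],(400,400))])
cv2.imwrite("pics/A2.png",a)
```

```text
47.85 [0.55243175 0.37444844 0.06465513] [2.31888044e+00 2.11908960e+00 9.14121936e-04] [-3.42379712  1.54334317  3.331196  ] 0.02154880233544198
```

View pics/A2.png

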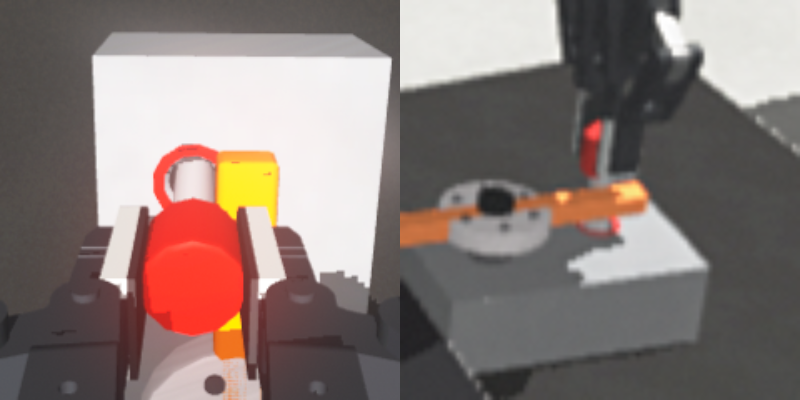

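Call:
arm_command:
  xyz:
    - [0,0,-1]
    - [0,0,-2]
    - [0,0,-2]
  rot:
    - [0,0,0]
    - [0,0,0]
    - [0,0,0]

```text
clock: 48.15
tool_pos: [0.5529, 0.3748, 0.0645]
tcp_rot: [2.318, 2.119, 0.003]
contact_force: [-7.4, 0.1, 14.3]
grip_width: 0.0216
```

Call:
arm_command:
  xyz:
    - [0,0,3]
    - [0,0,3]
    - [0,0,3]
    - [0,0,3]
    - [0,0,3]
    - [0,0,3]
    - [0,0,3]
  rot:
    - [0,0,0]
    - [0,0,0]
    - [0,0,0]
    - [0,0,0]
    - [0,0,0]
    - [0,0,0]
    - [0,0,0]
  gripper: 55

```text
clock: 48.85
tool_pos: [0.5522, 0.3743, 0.0651]
tcp_rot: [2.319, 2.119, -0.0]
contact_force: [0.0, -0.6, -1.0]
grip_width: 0.0553
```

Call:
arm_command:
  xyz:
    - [0,0,10]
    - [0,0,30]
    - [0,0,70]
    - [0,0,120]
    - [0,0,150]
    - [0,-50,170]
    - [0,-100,190]
    - [0,-110,200]
    - [0,-110,200]
    - [0,-110,200]
  rot:
    - [0,0,0]
    - [0,0,0]
    - [0,0,0]
    - [0,0,0]
    - [0,0,0]
    - [0,0,0]
    - [0,0,0]
    - [0,0,0]
    - [0,0,0]
    - [0,0,0]

```text
clock: 49.85
tool_pos: [0.5525, 0.2646, 0.2657]
tcp_rot: [2.32, 2.118, 0.002]
contact_force: [-0.1, 0.5, -0.8]
grip_width: 0.0551
```

Run:
```python
from h import *
im,P=snap("wrist","B_wrist");im2,_=snap("scene","B_scene")
s=arm.get_state();t=s["tool_pos"];print(s["clock"],t,s["tcp_rot"],s["contact_force"],s["grip_width"])
cv2.imwrite("pics/B2.png",cv2.resize(im2[140:290,270:510],None,fx=3.3,fy=3.3,interpolation=cv2.INTER_CUBIC))
```

```text
49.95 [0.55186329 0.26527504 0.26440934] [-2.31767761e+00 -2.11982075e+00  1.20919905e-03] [0.67986905 1.10455509 0.64202891] 0.05514256368369296
```

View pics/B_wrist.png

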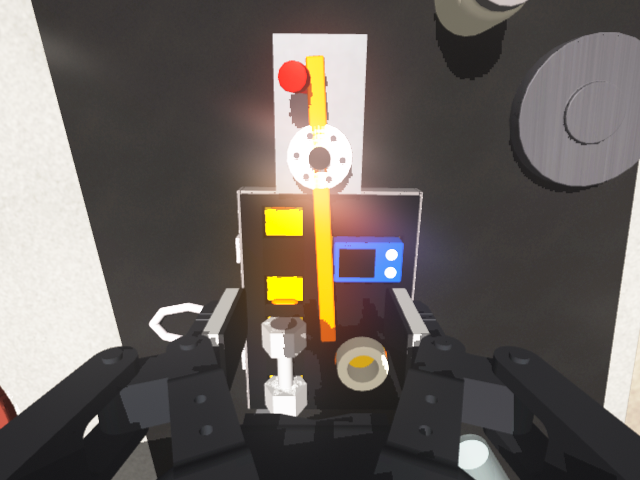

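View pics/B2.png

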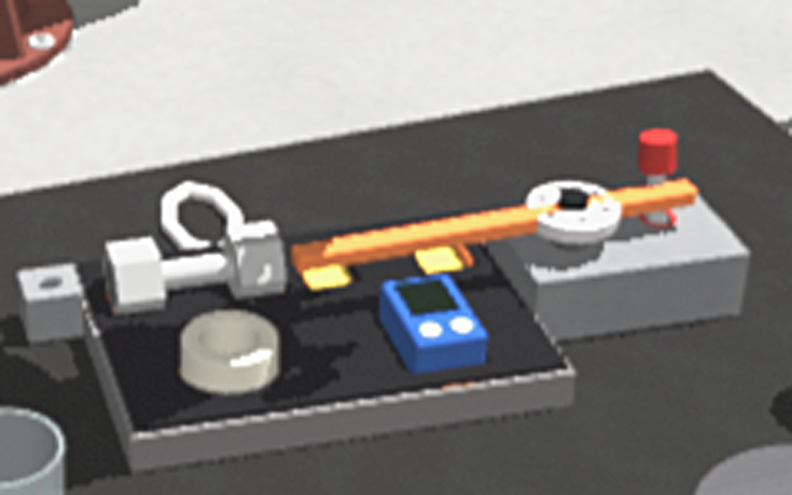

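Run:
```python
from h import *
im,P=snap("top","C_top")
S=arm.camera_params("scene");im2=cv2.imread("pics/B_scene.png")
h=cv2.cvtColor(im2,cv2.COLOR_BGR2HSV);m=cv2.inRange(h,(0,150,100),(6,255,255))|cv2.inRange(h,(174,150,100),(180,255,255))
n,l,st,ce=cv2.connectedComponentsWithStats(m)
for i in range(1,n):
    if st[i,4]>40: print(st[i],ce[i])
for z in (.094,.099): print(z,proj([.552,.376,z],S))
```

```text
[464 179  11  14 141] [468.9787234  185.36879433]
0.094 [471.67355379 187.46339223]
0.099 [471.94864213 185.41766157]
```

View pics/C_top.png

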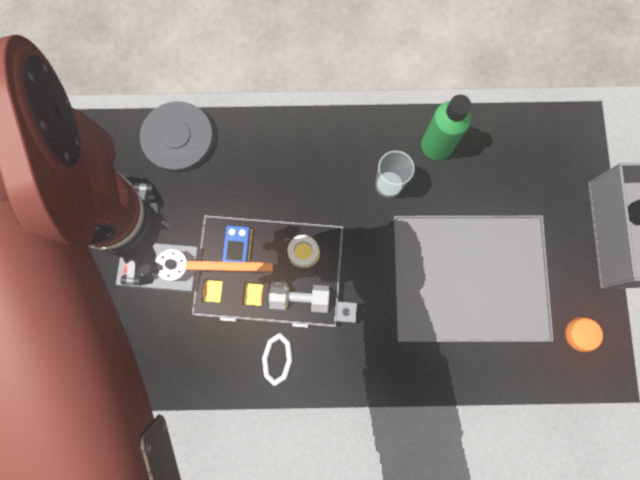

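Run:
```python
from h import *
S=arm.camera_params("scene");print(proj([.468,-.0195,.086],S),"obs 283.2 203.6")
print(arm.get_state()["clock"]); arm.finish_job()
```

```text
[284.34242563 204.20643643] obs 283.2 203.6
50.0
the job is handed in; nothing more can be done
```

The job is handed in at about 50 s. The grip ring, the timer and the one dumbbell in the tray (no second was there) are all pressed into their cutouts. The locking pin is in the lock hole, holding the orange arm straight across the case.

- **Pieces:** Each piece was pressed at both sides or ends with about 12–24 N. Contact came at the same height on both sides, matching fully home, and the pieces did not give further.
- **Pin and arm:** The pin turned the arm clockwise, then went down to the predicted depth and stopped there under 14 N. After I released it and moved away, pictures showed the arm still held across the case and the pin upright.
- **Surroundings:** In the last pictures the tray is empty, the tumbler is standing, and the robot is touching nothing.

Two readings disagreed:
- **Knob height:** In the scene camera the knob appears about 2 pixels (about 5 mm) higher than the fully-home position predicts. The same check with the pin in its stand was only 0.6 pixels off, so known camera error does not fully explain it. I relied on the measured depth and the 14 N stop.
- **Gripper and camera offsets:** The fingertips end about 20 mm short of the stated tool point. My first grasp of the ring closed above it, and I repeated it lower. The wrist camera also reads about 2 mm to one side across the jaws, which I corrected for.

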